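Unlock the child-locked chest and lay the basin wrench on the tile

TASK

Get the chrome basin wrench out of the locked black chest: slide the yellow child-lock tab fully aside, press the green button it was covering fully down so the lid pops ajar, and swing the lid up and over until it falls back and stays open by itself. Then lift the wrench out and lay it gently, flat and any way round, on the middle of the white tile. Leave the lid open, and do not shove the tile, the blue tub, the tin or the jar about.

Things in the scene. Friction and masses are not known exactly. Their poses are not given: they have to be found in the camera images.
- chest: Fixed glossy black chest, 230 x 300 mm (its x, y). Origin: centre of underside; z up, -x is its front (robot side). Front deck x -115..-35 mm, top 45 mm up, bears tab and button. Behind, under the lid, a cavity x -35..105, y -144..144, floor 6 up, wall tops 60 up. Ribs along x at y +-60, tops 18 up, carry the wrench. Small steel latch parts in its front corners (y +-132).
- tab (a joint): Yellow child-lock tab; slides along chest +y (sideways, towards the chest's middle): 0 m = covering the button, 0.060 m = fully aside at its stop; 1.5 N friction, stays where left. A plate 52 x 50 x 4 mm, top 58 mm above the shelf, with an upright rib, between two steel rails along y on the deck (tops 58 mm up, inner gap 56 mm).
- tab_grip (a point): Centre of the tab's upright rib (40 mm along chest x, 12 mm along chest y, from 58 to 82 mm above the shelf; this point 70 mm up). Axes as the chest.
- button (a joint): Green round push button, 34 mm across, in the deck beneath the tab: 0 m = up, 0.006 m = fully down; springs back; about 1.5 N to start and 5 N to push fully down. Past about 4.7 mm it frees the lid, which pops ajar by itself.
- button_top (a point): Centre of the button's top face, 51 mm above the shelf when up, at chest x -75, y -85 mm.
- lid (a joint): Black lid, 0.25 kg, free hinge at the rear: 0 rad = shut and latched until the button is pressed; about 0.13 = popped ajar, held up by a light spring; 1.95 = leaning back on its stop. Let go below about 1.55 it falls shut to ajar; beyond that it falls open and stays.
- lid_hinge (a point): Point on the lid's hinge axis, at chest x +110, y 0 mm, 60 mm up; the axis runs along chest y. The point turns with the lid; at 0 rad its axes are the chest's. Lid panel: 145 mm from the axis to its front edge, 296 mm wide, 8 mm thick, 60 to 68 mm up when shut.
- lid_tongue (a point): Grip point on the orange tongue that sticks out of the lid's front edge over the deck: 40 mm wide (chest y), 12 mm thick, reaching 45 mm beyond the edge. This point: mid-thickness, 175 mm from the hinge axis, 6 mm above the lid's underside, 30 mm beyond the panel's edge, at chest y +75 mm. Turns with the lid.
- wrench: Loose chrome basin wrench, 195 mm long, 0.2 to 0.4 kg, lying flat in the chest along chest y, T-bar towards -y. Its x axis runs along the 14 x 14 mm square shaft (plain from x -75 to +60 mm) to the claw jaw, 38 mm wide; T-bar 70 mm long, 10 mm thick at x -83. Origin: underside of the shaft, about at the centre of mass; z up.
- tile: Loose white ceramic tile, 200 x 150 x 8 mm (x, y, z), 0.55 kg, lying on the shelf left or right of the chest. Origin: centre of its underside.
- tin: metal tin with green band, 70 mm across, 90 mm tall, bystander; origin centre of underside
- jar: amber jar, 70 mm across, 90 mm tall, bystander; origin centre of underside
- tub: open blue plastic tub, 170 x 130 x 45 mm (x, y, z), bystander; origin centre of underside

How it is judged:
By the outcome, as a careful person would: the job done as asked, in the order asked, and still so for the second after the job is handed in, with the robot touching nothing.
It also fails if it takes over 67 s, if anything falls off the work surface, if the arm or the gripper's body presses on something with over 40 N, if the wrist force passes 120 N, or if a joint passes its speed limit or range.

ROBOT

A 7-joint arm with a two-finger parallel gripper is mounted at the origin on the work surface. World frame = base frame: x ahead of the robot, y to its left, z up, the work surface at z = 0. Lengths are in mm, angles in rad, forces in N, time in s.
With the tool pointing down it reaches from about 400 to 875 mm from the base axis. Payload 4.4 kg.
Tool frame: the origin (TCP) lies on the centre line of the jaws, within the pads' length; the fingertips stand ctrl.nose_length ahead of it and the grasp point (between the pads) lies 6 mm ahead of it (ctrl.nose_length is the distance from the TCP to the fingertips, in mm); z points along the fingers, y is the direction in which the jaws open and shut (so a half turn about z gives the same grasp; the last joint's range is limited). The gripper opens to 85 mm and grips with 20 to 120 N. Pads are 22 mm wide; open, the fingers measure 114 mm over their backs; the gripper's body (76 mm by 85 mm) begins 54 mm behind the grasp point. The pads swing forward as they close: fully open they stand 13 mm farther back than shut.
Start: joints at [1.073, 0.628, 0.038, 1.517, -0.027, 0.996, -0.02], TCP at [272.057, -590.341, 234.913] pointing down, gripper open.
Joint ranges: [-3.06, 3.06], [-0.37, 2.12], [-1.25, 1.32], [0.18, 2.47], [-1.1, 4.24], [0.23, 1.98], [-2.94, 2.94]. Speed limits (rad/s): [2.57, 2.57, 3.14, 3.14, 3.14, 3.14, 3.14].

INTERFACE

Orientations are given as [roll, pitch, yaw] about the fixed x, y, z axes, in that order (R = Rz(yaw) Ry(pitch) Rx(roll)).
In Python, from cell import ctrl, vision gives the robot as it stands. The module is installed in compiled form; this text tells all that it offers.
- The arm moves only by the shell command python3 -m inch 'ROWS'. ROWS is a JSON object of lists of equal length, an entry for each row: "travel": the shift along the tool's x, y, z in cm, a list of three; "twist": the turn about the tool's z in degrees; "fingers": the finger opening in cm, from 0 to 8.54. A call has exactly 10 rows; each row is the pose to reach, as a shift and turn from the pose commanded when the call began, along the tool's axes at that moment; what a row does not reach only later rows make up. A row lasts 1/12 s, in which the tool goes at most 41.7 mm and 7.16 degrees, less where a joint would pass 70% of its speed; a pose out of reach is approached as far as the arm can. A call with a gripper value outside its range is refused whole. The fingers move at their own pace and stop on an object; the grip force is fixed at half the most. Time passes only in rows, so rows that repeat a pose let the fingers close, or fill a call up. It gives the time, the measured TCP pose, the force and the opening at its end, in the units of the state.
- ctrl.read_state(): the state, without advancing time (a new reading comes with each control period).
- vision.get_image(name): name is "scene" or "side" or "wrist"; returns a dict with "frame" (420x560x3 uint8, red, green, blue), "fx", "fy", "cx", "cy" (pixels), "position" and "orientation" of the camera in the world. Camera axes: x right, y down, z forward; pixel columns grow to the right and rows downward; lengths in mm; the calibration is good to about 2 mm. The wrist camera is an equidistant fisheye: a pixel r from the principal point sees the ray r / f radians off the axis. A picture is of the moment at which its call begins. There is no depth.
- ctrl.finish_job(): hands the job in, once; it reports no verdict.
The state is a dict: "clock": time; "qpos": joint angles; "qd": joint speeds; "tau": joint torques, N m; "eef_pos": TCP position; "tool_rot": TCP orientation; "force": force on the tool from outside, world axes, zero at the start; "torque": the same for the moment, N m; "width": finger opening in mm.
Only numpy, scipy, OpenCV 4.12 (cv2) and the standard library are available. Lean on these libraries where they do the work, as an engineer would, in place of code of your own. Each camera call takes 0.05 s, during which the arm holds its last target.

## Working session

There is one attempt and no reset: what is moved stays moved. The work goes in short steps, Python scripts to look and compute and a shell command to move; the robot and the scene stay as the last step left them, time stands still between calls to the robot, and variables do not carry over. Pictures are saved under pics/ and viewed, and the job is handed in when it is done.

```bash
mkdir -p pics; ls
python3 - <<'E'
from cell import ctrl, vision
import cv2, numpy as np
s=ctrl.read_state(); print({k:np.round(v,3).tolist() for k,v in s.items()}, ctrl.nose_length)
for n in ["scene","side","wrist"]:
    im=vision.get_image(n)
    cv2.imwrite(f"pics/{n}0.png",im["frame"][:,:,::-1])
    np.savez(f"{n}0.npz",**im)
    print(n,im["fx"],im["fy"],im["cx"],im["cy"],im["position"],im["orientation"])
E
```

```text
pics
{'clock': 0.0, 'qpos': [1.073, 0.629, 0.038, 1.518, -0.027, 0.996, -0.02], 'qd': [-0.0, 0.001, 0.001, -0.0, 0.0, 0.0, -0.001], 'tau': [0.0, -56.339, 1.227, -19.344, 0.011, 0.011, 0.0], 'eef_pos': [271.782, -589.771, 233.999], 'tool_rot': [-3.14, 0.0, 0.432], 'force': [-0.375, 0.817, -0.321], 'torque': [-0.013, 0.007, 0.011], 'width': 85.318} 25.0
scene 479.01360661009244 479.01360661009244 277.55706750960144 213.70082825319923 [1166.89149138  816.49546112  720.86130863] [-2.14376044 -0.02376392  2.53695666]
side 448.71096876765694 448.71096876765694 282.5830941689628 216.4327091597384 [242.51024856 665.28720974 704.52177627] [-2.27802576 -0.00832172 -2.70856051]
wrist 325.19226210127806 325.19226210127806 280.04338090208563 205.63424533309276 [ 344.75474643 -556.2966872   372.07839986] [ 2.82572150e+00  1.54924360e-03 -1.13873863e+00]
```

View pics/scene0.png

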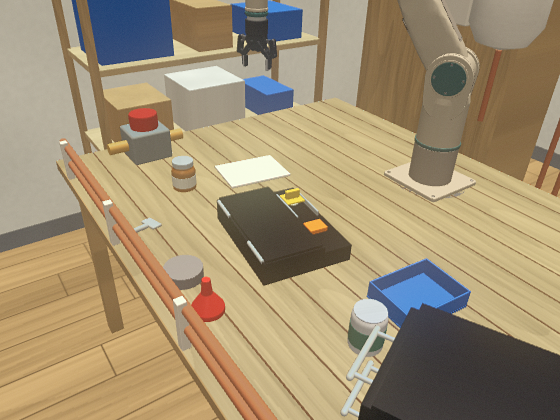

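View pics/side0.png

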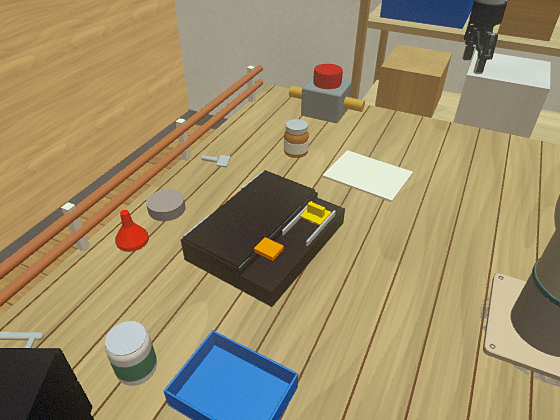

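View pics/wrist0.png

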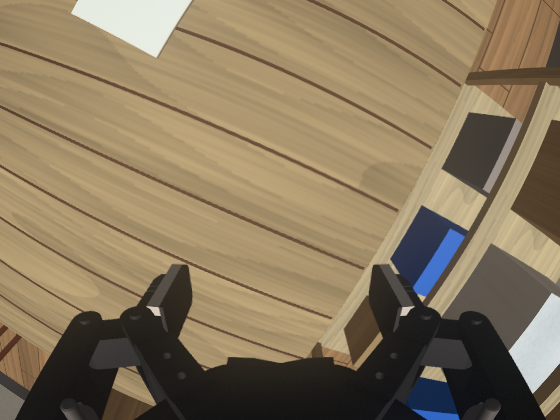

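The scene view shows the chest at about (280,235), with the tile at (252,171), the jar at (184,174), the tin at (368,325) and the tub at (418,292). In the side view the yellow tab is at (316,212) and the orange tongue at (268,248). Next I'll zoom in and measure.

```bash
cat > h.py <<'E'
import numpy as np, cv2
from scipy.spatial.transform import Rotation as R
def rays(im,px):
    px=np.atleast_2d(np.asarray(px,float))
    Rm=R.from_euler('xyz',im["orientation"]).as_matrix()
    d=np.c_[(px[:,0]-im["cx"])/im["fx"],(px[:,1]-im["cy"])/im["fy"],np.ones(len(px))]
    return np.asarray(im["position"]),d@Rm.T
def rays_fish(im,px):
    px=np.atleast_2d(np.asarray(px,float))
    Rm=R.from_euler('xyz',im["orientation"]).as_matrix()
    u=np.c_[(px[:,0]-im["cx"])/im["fx"],(px[:,1]-im["cy"])/im["fy"]]
    r=np.linalg.norm(u,axis=1)+1e-12
    d=np.c_[u/r[:,None]*np.sin(r)[:,None],np.cos(r)]
    return np.asarray(im["position"]),d@Rm.T
def plane(im,px,z,fish=False):
    p,d=(rays_fish if fish else rays)(im,px)
    return p+d*((z-p[2])/d[:,2])[:,None]
def tri(a,b):  # list of (p,d)
    A=np.zeros((3,3));B=np.zeros(3)
    for p,d in (a,b):
        d=d.ravel()/np.linalg.norm(d);M=np.eye(3)-np.outer(d,d);A+=M;B+=M@p
    return np.linalg.solve(A,B)
def proj(im,P):
    Rm=R.from_euler('xyz',im["orientation"]).as_matrix()
    c=(np.atleast_2d(P)-im["position"])@Rm
    return np.c_[c[:,0]/c[:,2]*im["fx"]+im["cx"],c[:,1]/c[:,2]*im["fy"]+im["cy"]]
def quad(mask,win=None):
    c=max(cv2.findContours(mask.astype(np.uint8),cv2.RETR_EXTERNAL,cv2.CHAIN_APPROX_NONE)[0],key=cv2.contourArea)
    return c
E
python3 - <<'E'
from h import *
for n in ["scene","side"]:
    im=dict(np.load(f"{n}0.npz")); f=im["frame"]; hsv=cv2.cvtColor(f,cv2.COLOR_RGB2HSV)
    w=(hsv[...,1]<40)&(hsv[...,2]>215); 
    w=cv2.morphologyEx(w.astype(np.uint8),cv2.MORPH_OPEN,np.ones((3,3)))
    lab,cnt=None,None
    cs=cv2.findContours(w,cv2.RETR_EXTERNAL,cv2.CHAIN_APPROX_NONE)[0]
    for c in cs:
        if cv2.contourArea(c)<800: continue
        m=cv2.moments(c);print(n,'white',cv2.contourArea(c),m['m10']/m['m00'],m['m01']/m['m00'])
        a=cv2.approxPolyDP(c,0.03*cv2.arcLength(c,True),True)[:,0]
        print(a.tolist(),plane(im,a,8).round(0).tolist(), plane(im,a.mean(0),8).round(0))
    for nm,lo,hi in (("orange",5,20),("yellow",22,34)):
        m=(hsv[...,0]>=lo)&(hsv[...,0]<=hi)&(hsv[...,1]>200)&(hsv[...,2]>120)
        k=cv2.connectedComponentsWithStats(m.astype(np.uint8))
        for i in range(1,k[0]):
            if k[2][i][4]>60: print(n,nm,k[2][i].tolist(),k[3][i])
    x0,y0=(200,170) if n=="scene" else (170,160)
    cr=f[y0:y0+120,x0:x0+180]
    cv2.imwrite(f"pics/{n}crop.png",cv2.resize(cr[:,:,::-1],None,fx=4.4,fy=4.4,interpolation=cv2.INTER_CUBIC))
E
```

```text
scene white 1284.0 251.14966251298023 170.20054517133957
[[288, 174], [271, 156], [217, 165], [231, 185]] [[366.0, -255.0, 8.0], [339.0, -391.0, 8.0], [525.0, -428.0, 8.0], [552.0, -290.0, 8.0]] [[ 448. -339.    8.]]
scene white 974.0 203.00513347022587 77.35403832991102
[[240, 80], [217, 66], [168, 74], [188, 89]] [[3.0, -1156.0, 8.0], [-15.0, -1419.0, 8.0], [259.0, -1417.0, 8.0], [274.0, -1161.0, 8.0]] [[  134. -1283.     8.]]
side white 2234.5 368.5324830312523 174.1417170135004
[[324, 175], [392, 199], [411, 171], [346, 151]] [[551.0, -280.0, 8.0], [359.0, -256.0, 8.0], [343.0, -399.0, 8.0], [536.0, -419.0, 8.0]] [[ 445. -335.    8.]]
side orange [115, 211, 33, 41, 439] [130.46241458 235.30751708]
side orange [254, 243, 30, 18, 132] [268.37878788 252.6969697 ]
side yellow [300, 202, 31, 23, 373] [315.08847185 213.28686327]
```

```bash
echo
```

```text
(no output)
```

View pics/scenecrop.png

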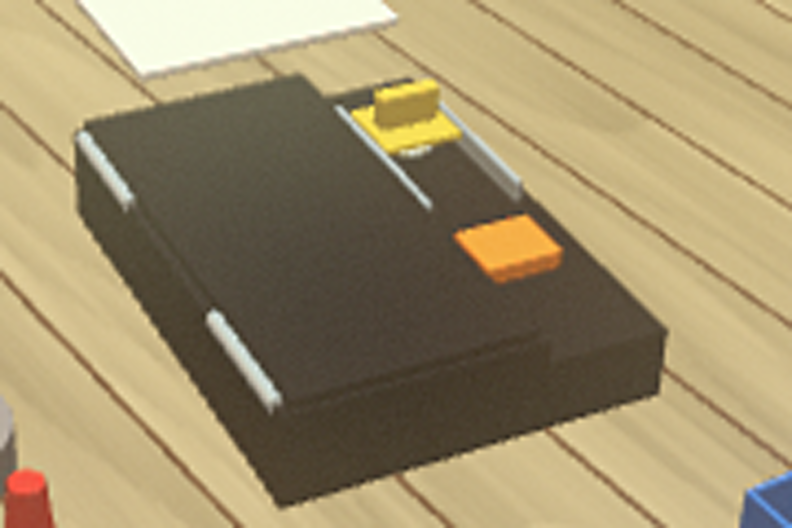

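View pics/sidecrop.png

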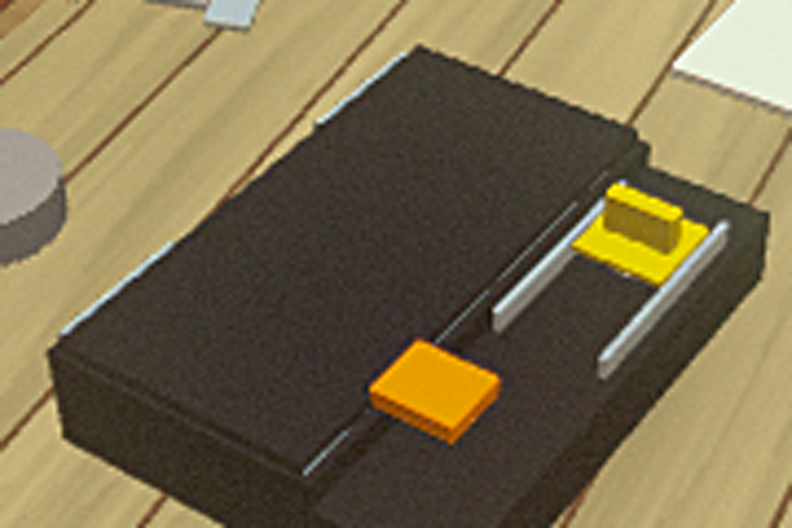

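Both crops show the lid's four corners, the deck corners, the tongue and the tab clearly. I'll fit the chest pose by casting these pixels onto planes at the known heights.

Run:
```python
from h import *
from scipy.optimize import least_squares
S=dict(np.load("scene0.npz"));D=dict(np.load("side0.npz"))
# chest coords, crop px
side=[((110,-148,68),(418,45)),((-35,-148,68),(637,128)),((-35,148,68),(305,474)),((110,148,68),(48,350)),((-115,-150,45),(769,214)),
 ((-80,55,68),(457,433)),((-80,95,68),(0,0))][:5]
scene=[((110,-148,68),(78,125)),((-35,-148,68),(300,74)),((110,148,68),(285,404)),((-115,150,45),(666,332)),((-115,150,0),(658,396)),((115,150,0),(281,507))]
C=[];W=[]
for im,l,o in((D,side,(170,160)),(S,scene,(200,170))):
    for c,p in l:
        C.append(c[:2]);W.append(plane(im,np.array(p)/4.4+o,c[2])[0,:2])
C=np.array(C,float);W=np.array(W)
def f(v):
    c,s=np.cos(v[2]),np.sin(v[2]);return C@np.array([[c,s],[-s,c]])+v[:2]-W
r=least_squares(lambda v:f(v).ravel(),[600,-50,0],loss='soft_l1',f_scale=3)
print(r.x,np.degrees(r.x[2]));print(f(r.x).round(1))
x,y,a=r.x
def w(c):
    ca,sa=np.cos(a),np.sin(a);return np.array([x+ca*c[0]-sa*c[1],y+sa*c[0]+ca*c[1],c[2]])
for n,c in dict(tab=(-75,-85,70),button=(-75,-85,51),tongue=(-65,75,66),hinge=(110,0,60)).items(): print(n,w(c).round(1))
for nm,im,o,pt in(("side",D,(170,160),[(-75-20,-85-6,82),(-75+20,-85-6,82),(-80,55,72),(-80,95,72),(-80,95,60)]),("scene",S,(200,170),[(-95,-91,82),(-55,-91,82),(-80,55,72),(-80,95,72),(-80,95,60)])):
    print(nm,((proj(im,[w(c) for c in pt])-o)*4.4).round(0).tolist())
# bystanders
for im,nm in((S,'scene'),(D,'side')):
  f_=im["frame"];hsv=cv2.cvtColor(f_,cv2.COLOR_RGB2HSV);m=((hsv[...,0]>100)&(hsv[...,0]<118)&(hsv[...,1]>150)).astype(np.uint8);m[:230]=0
  c=quad(m);h=cv2.convexHull(c);a4=cv2.approxPolyDP(h,0.03*cv2.arcLength(h,True),True)[:,0];print(nm,a4.tolist(),plane(im,a4,45).round(0)[:,:2].tolist())
```

```text
[ 5.78910463e+02  7.46565472e+00 -1.44659739e-01] -8.288392520997105
[[ 2.8 -0.5]
 [-0.4  1.3]
 [ 3.9 -1.6]
 [ 0.9 -4.8]
 [ 0.5 -0.1]
 [-2.9 -1.6]
 [ 0.  -0.3]
 [-2.7  1.7]
 [-2.4  0.1]
 [-1.1  1. ]
 [ 1.9  4.7]]
tab [492.4 -65.8  70. ]
button [492.4 -65.8  51. ]
tongue [525.4  91.1  66. ]
hinge [687.8  -8.4  60. ]
side [[685.0, 205.0], [616.0, 177.0], [501.0, 378.0], [452.0, 431.0], [452.0, 449.0]]
scene [[428.0, 76.0], [370.0, 90.0], [528.0, 215.0], [565.0, 252.0], [563.0, 270.0]]
scene [[455, 297], [406, 314], [397, 305], [398, 294], [428, 278]] [[428.0, 425.0], [552.0, 402.0], [548.0, 375.0], [522.0, 353.0], [428.0, 353.0]]
side [[164, 390], [212, 331], [297, 373], [278, 419], [193, 419]] [[554.0, 418.0], [544.0, 294.0], [378.0, 304.0], [374.0, 384.0], [488.0, 438.0]]
```

```bash
python3 -m inch '{"travel":[[2,-1.8,0],[5,-4.6,0],[8,-7.3,0],[11,-10,0],[14,-12.8,0],[17,-15.5,0],[20,-18.3,0],[23,-21,0],[26,-23.7,0],[28,-25.6,0]],"twist":[0,5,10,15,20,25,29,33,33,33],"fingers":[4,4,4,4,4,4,4,4,4,4]}'
```

```text
clock: 0.98
eef_pos: [420.5, -236.5, 234.8]
tool_rot: [-3.14, 0.0, -0.141]
force: [0.5, 0.3, -0.5]
width: 39.9
```

```bash
cat > go.py <<'E'
import sys,numpy as np
from cell import ctrl
# go.py x y z yaw : deltas in tool axes (cm), twist deg
x,y,z,yaw=map(float,sys.argv[1:5])
s=ctrl.read_state();p=s["eef_pos"];r=s["tool_rot"]
print("t",round(s["clock"],2),"pos",np.round(p,1),"rot",np.round(r,3),"F",np.round(s["force"],1),"w",round(s["width"],1))
from scipy.spatial.transform import Rotation as R
Rm=R.from_euler('xyz',r).as_matrix()
d=Rm.T@(np.array([x,y,z])-p)
t=-np.degrees((yaw-r[2]+np.pi)%(2*np.pi)-np.pi)
print("travel cm",np.round(d/10,2),"twist",round(t,1))
E
python3 go.py 492.4 -65.8 120 -0.1447
```

```text
t 0.98 pos [ 420.5 -236.5  234.8] rot [-3.14   0.    -0.141] F [ 0.5  0.3 -0.5] w 39.9
travel cm [  4.72 -17.89  11.51] twist 0.2
```

```bash
python3 -m inch '{"travel":[[0.7,-2.8,0],[1.7,-6.2,0],[2.6,-9.8,1],[3.5,-13.3,3],[4.3,-16,6],[4.7,-17.5,9],[4.7,-17.9,11],[4.7,-17.9,11.5],[4.7,-17.9,11.5],[4.7,-17.9,11.5]],"twist":[0,0,0,0,0,0,0,0,0,0],"fingers":[4,4,4,4,4,4,4,4,4,4]}'; python3 go.py 492.4 -65.8 88 -0.1447
python3 - <<'E'
from cell import vision
import cv2,numpy as np
for n,(x,y,w) in dict(side=(200,100,220),wrist=(0,0,560)).items():
    im=vision.get_image(n);f=im["frame"][y:y+int(w*.75),x:x+w,::-1]
    cv2.imwrite(f"pics/{n}1.png",cv2.resize(f,None,fx=700/w,fy=700/w,interpolation=cv2.INTER_CUBIC));np.savez(f"{n}1.npz",**im)
E
```

```text
clock: 1.82
eef_pos: [491.6, -71.4, 120.5]
tool_rot: [3.141, -0.0, -0.146]
force: [-0.2, -1.0, 0.1]
width: 39.9
t 1.82 pos [491.6 -71.4 120.5] rot [ 3.141 -0.    -0.146] F [-0.2 -1.   0.1] w 39.9
travel cm [ 0.   -0.57  3.25] twist -0.1
```

View pics/side1.png

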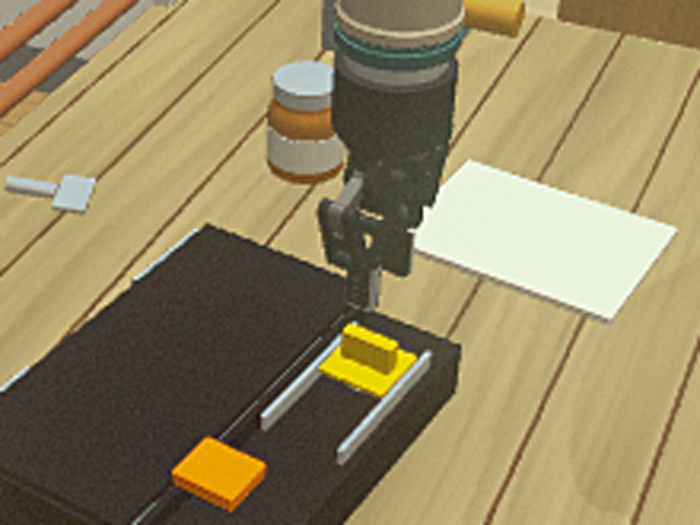

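View pics/wrist1.png

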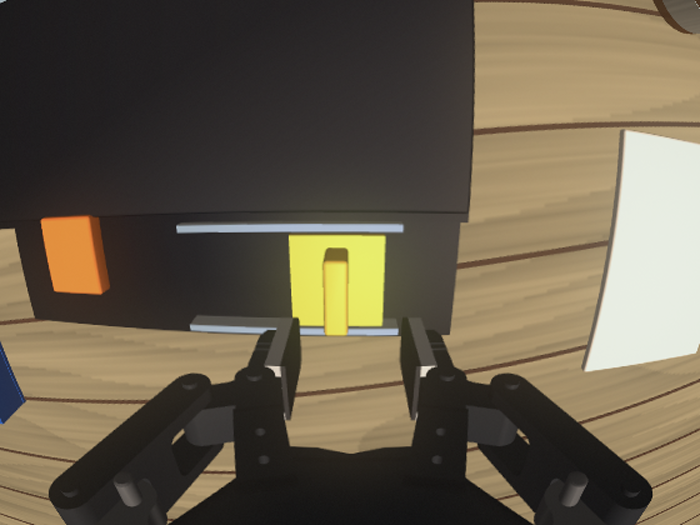

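The side view shows the open jaws above the rib at (370,345). In the wrist view the rib's top face is centred at about (336,297), zoomed. I'll check both against the estimate.

Run:
```python
from h import *
im=dict(np.load("wrist1.npz"))
print(im["position"],im["orientation"])
print(plane(im,np.array([[336,262],[336,334],[336,297]])/1.25,82,True).round(1))
print("tongue",plane(im,np.array([[42,217],[93,217],[101,294],[55,292]])/1.25,72,True).round(1))
print("tile",plane(im,np.array([[623,129],[584,371]])/1.25,8,True).round(1))
```

```text
[571.0865706  -82.68143466 259.17486981] [ 2.82771789e+00 -5.86698878e-04 -1.71654620e+00]
[[512.7 -67.7  82. ]
 [475.6 -61.7  82. ]
 [495.4 -64.9  82. ]]
tongue [[561.4 100.3  72. ]
 [553.9  60.8  72. ]
 [509.7  71.4  72. ]
 [515.  108.7  72. ]]
tile [[ 557.  -277.4    8. ]
 [ 361.4 -252.     8. ]]
```

```bash
python3 -m inch '{"travel":[[0.1,-0.3,0],[0.1,-0.6,0.3],[0.1,-0.6,1],[0.1,-0.6,1.8],[0.1,-0.6,2.6],[0.1,-0.6,3.2],[0.1,-0.6,3.2],[0.1,-0.6,3.2],[0.1,-0.6,3.2],[0.1,-0.6,3.2]],"twist":[0,0,0,0,0,0,0,0,0,0],"fingers":[4,4,4,4,4,4,4,0.8,0.8,0.8]}'; python3 -m inch '{"travel":[[0,0,0],[0,0,0],[0,-0.3,0],[0,-1,0],[0,-1.8,0],[0,-2.6,0],[0,-3.4,0],[0,-4.2,0],[0,-4.9,0],[0,-5.5,0]],"twist":[0,0,0,0,0,0,0,0,0,0],"fingers":[0.8,0.8,0.8,0.8,0.8,0.8,0.8,0.8,0.8,0.8]}'; python3 go.py 492.4 -65.8 88 -0.1447
```

```text
clock: 2.75
eef_pos: [493.5, -64.6, 88.1]
tool_rot: [3.142, -0.0, -0.144]
force: [-0.5, 0.0, 1.0]
width: 8.5
clock: 3.58
eef_pos: [501.3, -8.8, 87.9]
tool_rot: [-3.141, 0.0, -0.143]
force: [0.6, 0.4, 0.3]
width: 8.0
t 3.58 pos [501.3  -8.8  87.9] rot [-3.141  0.    -0.143] F [0.6 0.4 0.3] w 8.0
travel cm [-0.07  5.77 -0.01] twist 0.1
```

Run:
```python
from cell import vision
import cv2,numpy as np
for n,(x,y,w) in dict(side=(200,100,220),wrist=(100,100,400)).items():
    im=vision.get_image(n);f=im["frame"][y:y+int(w*.75),x:x+w,::-1]
    cv2.imwrite(f"pics/{n}2.png",cv2.resize(f,None,fx=700/w,fy=700/w,interpolation=cv2.INTER_CUBIC));np.savez(f"{n}2.npz",**im)
```

```text
(no output)
```

View pics/side2.png

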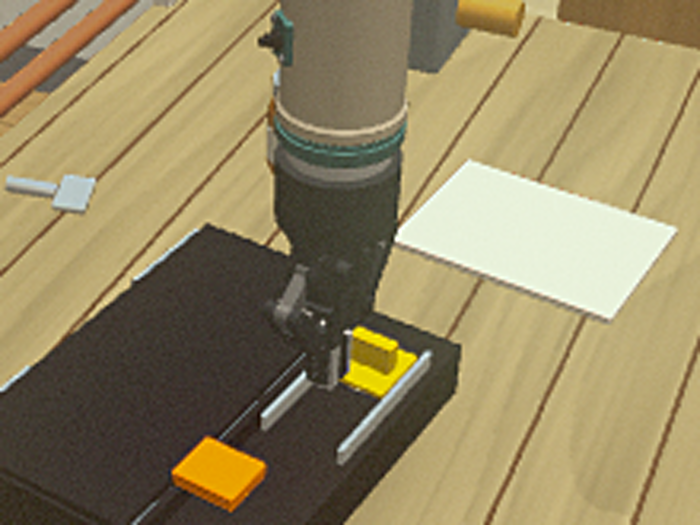

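View pics/wrist2.png

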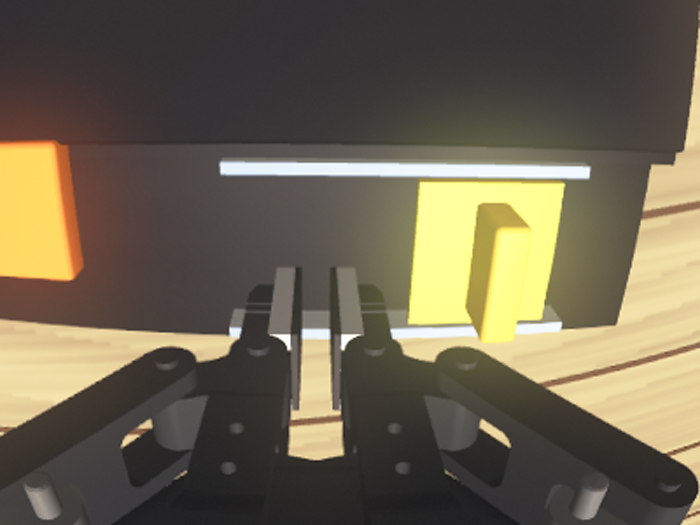

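Both views show that the tab did not move: the rib is still at zoomed (372,350) in the side view, with the fingers beside it at (325,385). I need the true fingertip position.

Run:
```python
from h import *
im=dict(np.load("side2.npz"));k=220/700
for p in [(325,388),(316,385),(335,380)]:
    q=np.array(p)*k+[200,100]
    for z in (50,63,75): print(p,z,plane(im,q,z).round(0)[0])
for z in (63,75,82,88): print(z,((proj(im,[[501.3,-8.8,z]])-[200,100])/k).round(0))
w=dict(np.load("wrist2.npz"));print(w["position"])
kk=400/700
for p in [(285,268),(345,268),(284,334),(346,334)]:
    q=np.array(p)*kk+100
    for z in (63,75): print(p,z,plane(w,q,z,True).round(0)[0])
print("tab rib",plane(w,np.array([[512,228],[498,340],[512,285]])*kk+100,82,True).round(0))
```

```text
(325, 388) 50 [512. -34.  50.]
(325, 388) 63 [507. -20.  63.]
(325, 388) 75 [502.  -7.  75.]
(316, 385) 50 [519. -34.  50.]
(316, 385) 63 [513. -20.  63.]
(316, 385) 75 [508.  -7.  75.]
(335, 380) 50 [509. -44.  50.]
(335, 380) 63 [504. -30.  63.]
(335, 380) 75 [499. -17.  75.]
63 [[326. 400.]]
75 [[327. 386.]]
82 [[327. 379.]]
88 [[327. 372.]]
[580.86771687 -18.54921333 225.86937637]
(285, 268) 63 [502.   3.  63.]
(285, 268) 75 [508.   1.  75.]
(345, 268) 63 [499. -16.  63.]
(345, 268) 75 [505. -17.  75.]
(284, 334) 63 [477.   7.  63.]
(284, 334) 75 [485.   5.  75.]
(346, 334) 63 [474. -14.  63.]
(346, 334) 75 [482. -14.  75.]
tab rib [[514. -66.  82.]
 [476. -61.  82.]
 [495. -65.  82.]]
```

Run:
```python
from cell import vision,ctrl
import cv2,numpy as np
print(ctrl.nose_length, [a for a in dir(ctrl) if a[0]!='_'])
for n,(x,y,w) in dict(side=(270,160,80),scene=(250,150,80)).items():
    im=vision.get_image(n);f=im["frame"][y:y+int(w*.75),x:x+w,::-1]
    cv2.imwrite(f"pics/{n}3.png",cv2.resize(f,None,fx=10,fy=10,interpolation=cv2.INTER_CUBIC));np.savez(f"{n}3.npz",**im)
```

```text
25.0 ['MotionError', 'finish_job', 'nose_length', 'read_state']
```

View pics/side3.png

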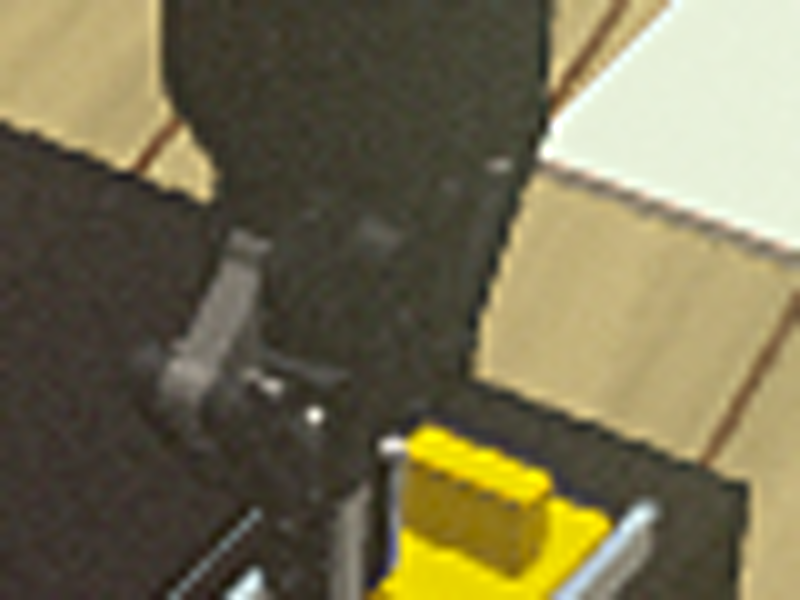

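View pics/scene3.png

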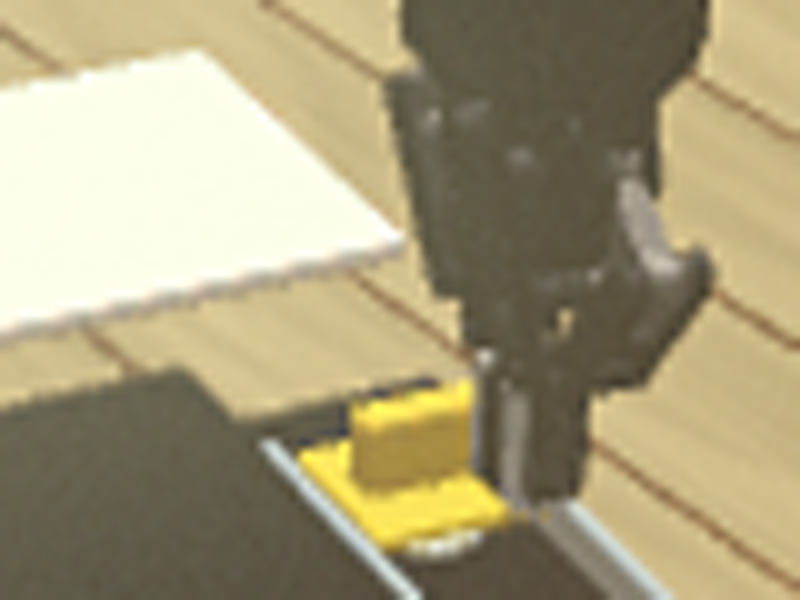

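Run:
```python
from h import *
S=dict(np.load("scene3.npz"));D=dict(np.load("side3.npz"))
for z in (63,70,75,82): print(z,((proj(S,[[501.3,-8.8,z]])-[250,150])*10).round(0),((proj(D,[[501.3,-8.8,z]])-[270,160])*10).round(0))
for ps in [(520,508),(545,505),(578,500)]:
  for pd in [(302.1,221.9),(299,221),(305,219.5)]:
    a=rays(S,np.array(ps)/10+[250,150]);b=rays(D,pd)
    X=tri(a,b);print(ps,pd,X.round(1),(proj(S,X)-np.array(ps)/10-[250,150]).round(1))
f=D["frame"][190:240,275:335,::-1];cv2.imwrite("pics/side3b.png",cv2.resize(f,None,fx=12,fy=12,interpolation=cv2.INTER_CUBIC))
```

```text
63 [[517. 564.]] [[324. 657.]]
70 [[518. 541.]] [[325. 632.]]
75 [[519. 525.]] [[326. 615.]]
82 [[521. 501.]] [[327. 590.]]
(520, 508) (302.1, 221.9) [501.3  -7.   78.4] [[0.4 0.9]]
(520, 508) (299, 221) [506.2  -1.1  83.3] [[0.4 0.8]]
(520, 508) (305, 219.5) [498.  -13.5  77.2] [[-0.1 -0.2]]
(545, 505) (302.1, 221.9) [499.   -0.5  83. ] [[0.2 0.5]]
(545, 505) (299, 221) [503.9   5.2  87.8] [[0.2 0.4]]
(545, 505) (305, 219.5) [495.7  -7.   81.8] [[-0.3 -0.6]]
(578, 500) (302.1, 221.9) [496.    7.9  89.1] [[0. 0.]]
(578, 500) (299, 221) [500.8  13.5  93.9] [[-0.  -0.1]]
(578, 500) (305, 219.5) [492.7   1.6  88.1] [[-0.5 -1. ]]
```

View pics/side3b.png

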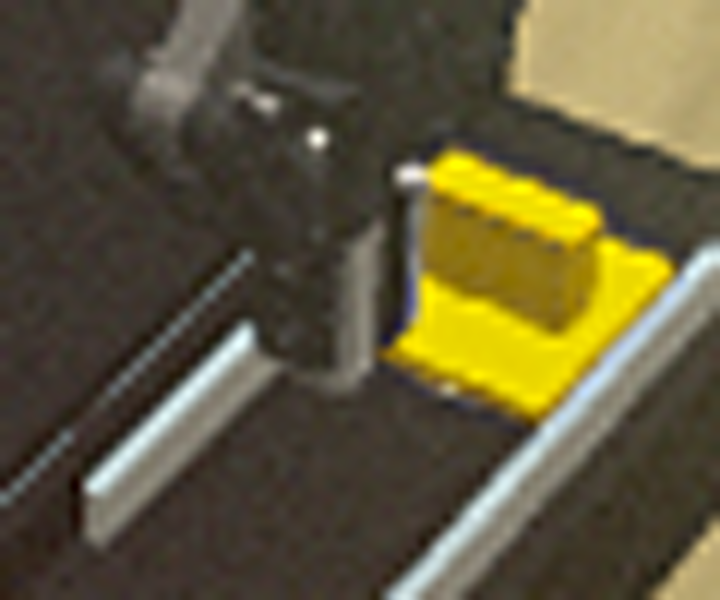

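Run:
```python
from h import *
S=dict(np.load("scene3.npz"));D=dict(np.load("side3.npz"))
X=tri(rays(S,(307.8,199.8)),rays(D,(302.9,222.7)));print(X,proj(S,X),proj(D,X))
X=tri(rays(S,(302.8,201)),rays(D,(275+262/12,190+350/12)));print(X,proj(S,X),proj(D,X))
```

```text
[494.43164663   6.66804693  87.67062315] [[307.97247345 200.1539266 ]] [[302.99426259 222.22634552]]
[509.42390367   4.4559777   88.86095097] [[302.80506859 201.01052727]] [[296.83611906 219.15276966]]
```

The fingertips triangulate to about z = 88, which is level with the TCP reading and not 25 mm below it. They passed over the rib, whose top is at 82. I'll check this with a small, safe descent over the bare deck.

```bash
python3 -m inch '{"travel":[[0,0,0.3],[0,0,0.6],[0,0,0.9],[0,0,1.2],[0,0,1.5],[0,0,1.8],[0,0,1.9],[0,0,1.9],[0,0,1.9],[0,0,1.9]],"twist":[0,0,0,0,0,0,0,0,0,0],"fingers":[0,0,0,0,0,0,0,0,0,0]}';  python3 - <<'E'
from cell import vision,ctrl
import cv2,numpy as np
print(ctrl.nose_length)
for n,(x,y,w) in dict(side=(270,190,80),scene=(250,160,80)).items():
    im=vision.get_image(n);f=im["frame"][y:y+int(w*.75),x:x+w,::-1]
    cv2.imwrite(f"pics/{n}4.png",cv2.resize(f,None,fx=8,fy=8,interpolation=cv2.INTER_CUBIC));np.savez(f"{n}4.npz",**im)
E
```

```text
clock: 4.62
eef_pos: [501.3, -10.1, 69.0]
tool_rot: [-3.142, -0.0, -0.144]
force: [0.5, 0.6, 0.6]
width: 0.4
25.0
```

View pics/side4.png

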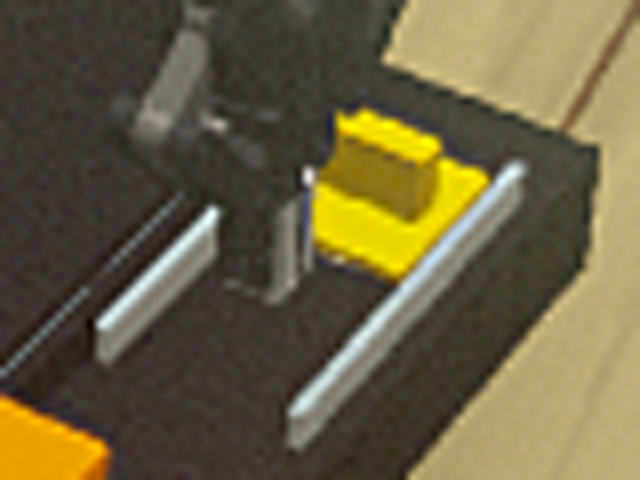

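View pics/scene4.png

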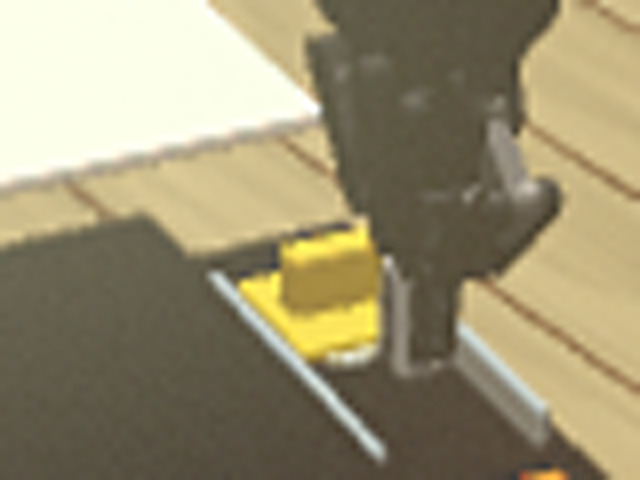

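Run:
```python
from h import *
S=dict(np.load("scene4.npz"));D=dict(np.load("side4.npz"))
X=tri(rays(S,(306.9,205.3)),rays(D,(304.1,227.9)));print(X,proj(S,X),proj(D,X))
X=tri(rays(S,(250+412/8,160+376/8)),rays(D,(270+222/8,190+280/8)));print(X,proj(S,X),proj(D,X))
for z in (44,57,69):print(z,proj(S,[[501.3,-10.1,z]]),proj(D,[[501.3,-10.1,z]]))
```

```text
[492.95244355   2.1885964   69.04382915] [[306.94701943 205.39502025]] [[304.12565918 227.77308377]]
[ 5.08806375e+02 -3.65070484e-01  6.84358545e+01] [[301.44977949 206.89768075]] [[297.72262052 225.13478225]]
44 [[301.02506141 212.31561299]] [[302.31597562 231.81331782]]
57 [[301.27567827 208.12343127]] [[302.53794926 227.37387875]]
69 [[301.50953726 204.2115662 ]] [[302.74630854 223.20672486]]
```

The tips triangulate to z = 69 with the TCP reading 69, so for this gripper the fingertips are at the reported TCP, despite `nose_length` 25. I'll work with the tip at the TCP z. Next I'll rise, re-open, go back over the rib and grasp it lower.

```bash
python3 -m inch '{"travel":[[0,0,-1],[0,0,-2.5],[0,1.5,-3.3],[0,3.5,-3.3],[0,5,-3.3],[0,5.55,-3.3],[0,5.55,-3.3],[0,5.55,-2.5],[0,5.55,-1.2],[0,5.55,0]],"twist":[0,0,0,0,0,0,0,0,0,0],"fingers":[0,2,4,4,4,4,4,4,4,4]}'; python3 go.py 494 -65 62 -0.1447
```

```text
clock: 5.55
eef_pos: [493.7, -63.3, 68.3]
tool_rot: [-3.141, -0.001, -0.142]
force: [-0.6, 0.4, 0.4]
width: 40.2
t 5.55 pos [493.7 -63.3  68.3] rot [-3.141e+00 -1.000e-03 -1.420e-01] F [-0.6  0.4  0.4] w 40.2
travel cm [0.06 0.16 0.63] twist 0.1
```

```bash
python3 -m inch '{"travel":[[0,0,0.3],[0,0.1,0.6],[0,0.1,0.6],[0,0.1,0.6],[0,0.1,0.6],[0,0.1,0.6],[0,0.1,0.6],[0,0.1,0.6],[0,0.1,0.6],[0,0.1,0.6]],"twist":[0,0,0,0,0,0,0,0,0,0],"fingers":[4,4,0.8,0.8,0.8,0.8,0.8,0.8,0.8,0.8]}'
```

```text
clock: 6.38
eef_pos: [493.3, -65.8, 63.3]
tool_rot: [-3.141, -0.0, -0.144]
force: [0.6, 1.5, 4.9]
width: 10.9
```

Gripped: the opening is 10.9 mm on the 12 mm rib. Now I'll slide it.

```bash
python3 -m inch '{"travel":[[0,-0.3,-0.1],[0,-1,-0.1],[0,-1.8,-0.1],[0,-2.6,-0.1],[0,-3.4,-0.1],[0,-4.2,-0.1],[0,-5,-0.1],[0,-5.6,-0.1],[0,-6,-0.1],[0,-6.2,-0.1]],"twist":[0,0,0,0,0,0,0,0,0,0],"fingers":[0.8,0.8,0.8,0.8,0.8,0.8,0.8,0.8,0.8,0.8]}';python3 -m inch '{"travel":[[0,-0.1,0],[0,-0.1,0],[0,-0.1,0],[0,-0.1,0],[0,-0.1,0],[0,-0.1,0],[0,-0.1,0],[0,-0.1,0],[0,-0.1,0],[0,-0.1,0]],"twist":[0,0,0,0,0,0,0,0,0,0],"fingers":[0.8,0.8,0.8,0.8,0.8,0.8,3,3,3,3]}'
python3 - <<'E'
from cell import vision,ctrl
import cv2,numpy as np
for n,(x,y,w) in dict(side=(240,180,120),scene=(240,150,120)).items():
    im=vision.get_image(n);f=im["frame"][y:y+int(w*.75),x:x+w,::-1]
    cv2.imwrite(f"pics/{n}5.png",cv2.resize(f,None,fx=5,fy=5,interpolation=cv2.INTER_CUBIC));np.savez(f"{n}5.npz",**im)
E
```

```text
clock: 7.22
eef_pos: [502.0, -7.8, 63.5]
tool_rot: [3.137, -0.001, -0.146]
force: [2.9, -14.8, -16.7]
width: 10.6
clock: 8.05
eef_pos: [502.1, -2.2, 64.6]
tool_rot: [-3.14, -0.0, -0.142]
force: [-0.1, 0.2, 0.3]
width: 30.0
```

View pics/side5.png

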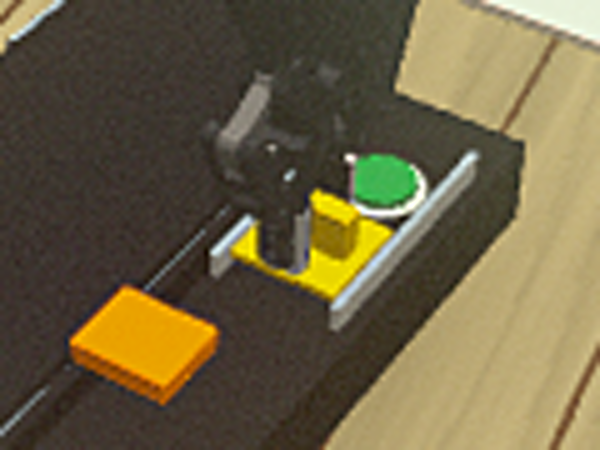

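```bash
python3 -m inch '{"travel":[[0,0,-0.8],[0,0,-2],[0,0,-3],[0,1.5,-3.3],[0,3.5,-3.3],[0,5.5,-3.3],[0,6.4,-3.3],[0,6.4,-3.3],[0,6.4,-3.3],[0,6.4,-3.3]],"twist":[0,0,0,0,0,0,0,0,0,0],"fingers":[3,3,3,3,0,0,0,0,0,0]}'; python3 go.py 492.4 -65.8 60 -0.1447
python3 - <<'E'
from cell import vision,ctrl
import cv2,numpy as np
for n,(x,y,w) in dict(side=(240,160,120),wrist=(80,100,400)).items():
    im=vision.get_image(n);f=im["frame"][y:y+int(w*.75),x:x+w,::-1]
    cv2.imwrite(f"pics/{n}6.png",cv2.resize(f,None,fx=700/w,fy=700/w,interpolation=cv2.INTER_CUBIC));np.savez(f"{n}6.npz",**im)
E
```

```text
clock: 8.98
eef_pos: [493.2, -65.5, 97.1]
tool_rot: [-3.141, -0.0, -0.143]
force: [-0.3, -0.5, 0.2]
width: 0.5
t 8.98 pos [493.2 -65.5  97.1] rot [-3.141 -0.    -0.143] F [-0.3 -0.5  0.2] w 0.5
travel cm [-0.08  0.05  3.7 ] twist 0.1
```

View pics/wrist6.png

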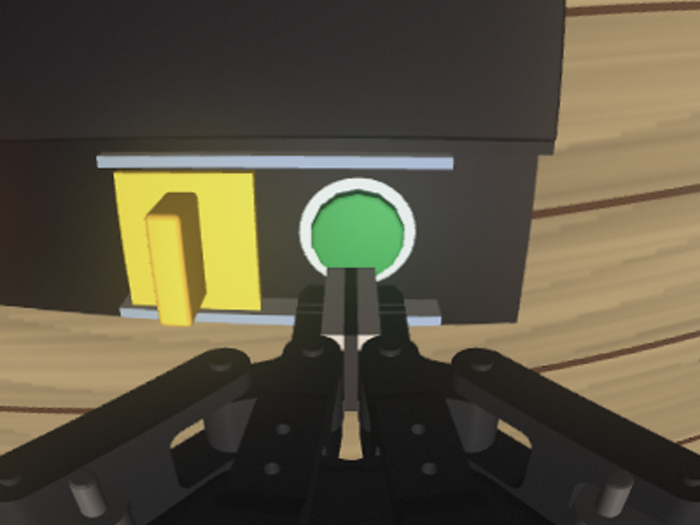

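View pics/side6.png

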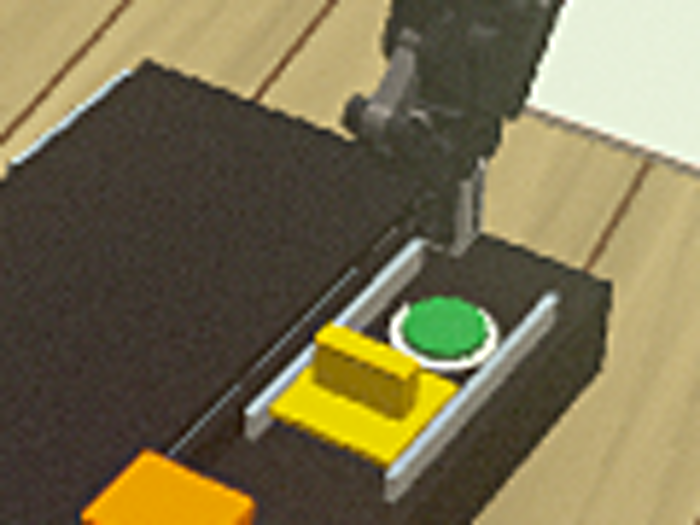

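The wrist view shows the button uncovered, with its left edge at (311,235), and the tab's rib at about (170,265). I'll measure both.

Run:
```python
from h import *
w=dict(np.load("wrist6.npz"));k=400/700
q=lambda p:np.array(p)*k+[80,100]
print("button",plane(w,q([[311,235],[404,235],[357,194]]),51,True).round(1))
print("rib top",plane(w,q([[165,216],[176,323],[170,268]]),82,True).round(1))
x,y,a=578.9,7.5,-.1447
c,s=np.cos(a),np.sin(a)
for P in [plane(w,q([[357.5,235]]),51,True)[0]]+list(plane(w,q([[165,216],[176,323]]),82,True)):
    d=P[:2]-[x,y];print("chest",(c*d[0]+s*d[1]).round(1),(-s*d[0]+c*d[1]).round(1))
```

```text
button [[496.7 -51.5  51. ]
 [492.  -83.9  51. ]
 [509.5 -69.6  51. ]]
rib top [[521.2 -13.   82. ]
 [484.3  -6.5  82. ]
 [504.1 -10.1  82. ]]
chest -72.8 -86.6
chest -54.1 -28.6
chest -91.6 -27.5
```

The rib measures about 58.5 mm from its start, though its motion met 15 N of resistance, which suggests the stop. To be sure, I'll nudge the rib towards the stop with closed fingers and read the force.

```bash
python3 -m inch '{"travel":[[0,-0.5,1],[0,-1,2],[0,-1.5,3],[0,-2,3.2],[0,-2.5,3.2],[0,-3,3.2],[0,-3.5,3.2],[0,-4,3.2],[0,-4.3,3.2],[0,-4.4,3.2]],"twist":[0,0,0,0,0,0,0,0,0,0],"fingers":[0,0,0,0,0,0,0,0,0,0]}';python3 -m inch '{"travel":[[0,-0.1,0],[0,-0.2,0],[0,-0.3,0],[0,-0.3,0],[0,-0.3,0],[0,-0.3,0],[0,-0.3,0],[0,-0.3,0],[0,-0.3,0],[0,-0.3,0]],"twist":[0,0,0,0,0,0,0,0,0,0],"fingers":[0,0,0,0,0,0,0,0,0,0]}'
```

```text
clock: 9.92
eef_pos: [498.9, -27.1, 65.3]
tool_rot: [3.137, -0.001, -0.147]
force: [-2.1, -11.7, 0.2]
width: -0.0
clock: 10.75
eef_pos: [498.9, -26.9, 65.3]
tool_rot: [3.135, -0.001, -0.15]
force: [-2.4, -14.5, -0.3]
width: 0.3
```

Pushing harder (11.7 to 14.5 N) gives no motion, so the tab is at its stop. Now I'll press the button.

```bash
python3 -m inch '{"travel":[[0,1,0],[0,3,0],[0,4.3,0],[0,4.8,0],[0,4.8,0],[0,4.8,0],[0,4.8,0.4],[0,4.8,0.8],[0,4.8,1.1],[0,4.8,1.3]],"twist":[0,0,0,0,0,0,0,0,0,0],"fingers":[0,0,0,0,0,0,0,0,0,0]}';python3 go.py 493.3 -66.5 45 -0.1447
```

```text
clock: 11.58
eef_pos: [493.0, -66.8, 51.6]
tool_rot: [-3.141, 0.0, -0.143]
force: [-0.1, 2.0, 5.3]
width: 0.1
t 11.58 pos [493.  -66.8  51.6] rot [-3.141  0.    -0.143] F [-0.1  2.   5.3] w 0.1
travel cm [ 0.03 -0.03  0.66] twist 0.1
```

```bash
python3 -m inch '{"travel":[[0,0,0.2],[0,0,0.4],[0,0,0.6],[0,0,0.8],[0,0,0.9],[0,0,1],[0,0,1],[0,0,1],[0,0,1],[0,0,1]],"twist":[0,0,0,0,0,0,0,0,0,0],"fingers":[0,0,0,0,0,0,0,0,0,0]}'
python3 - <<'E'
from cell import vision,ctrl
import cv2,numpy as np
for n,(x,y,w) in dict(side=(190,140,180)).items():
    im=vision.get_image(n);f=im["frame"][y:y+int(w*.75),x:x+w,::-1]
    cv2.imwrite(f"pics/{n}7.png",cv2.resize(f,None,fx=700/w,fy=700/w,interpolation=cv2.INTER_CUBIC));np.savez(f"{n}7.npz",**im)
E
```

```text
clock: 12.42
eef_pos: [493.0, -66.8, 48.4]
tool_rot: [-3.139, -0.003, -0.144]
force: [-13.8, 5.4, 77.7]
width: -0.3
```

View pics/side7.png

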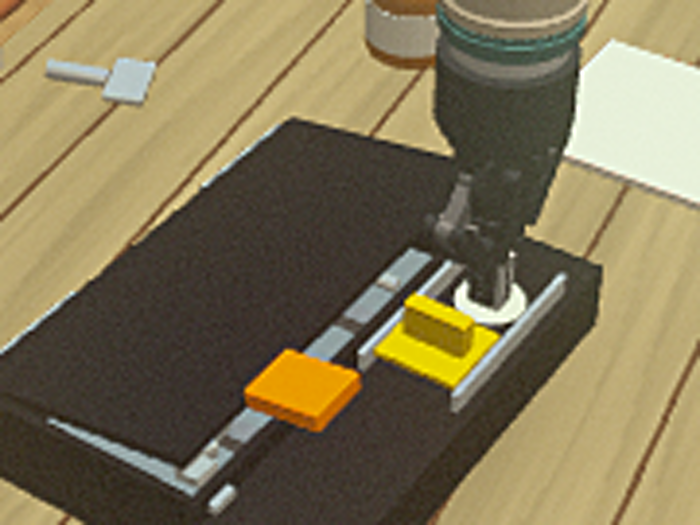

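The lid has popped ajar: the side view shows the latch strip at (350,330) and the tongue raised at (303,388). The button bottomed at TCP z 48.4, so the shut tips are about 3.4 mm ahead of the reported TCP. The 78 N reading is high but within limits. I'll back off, then go above the tongue.

```bash
python3 -m inch '{"travel":[[0,0,-1],[0,0,-3],[0.1,-1,-6],[0.3,-3.5,-8],[0.5,-7,-8],[0.8,-10.5,-8],[1,-13.5,-8],[1.2,-15.5,-8],[1.2,-16,-8],[1.2,-16,-8]],"twist":[0,0,0,0,0,0,0,0,0,0],"fingers":[0,0,0,0,3,6,6,6,6,6]}';python3 go.py 527.5 90.8 75 -0.1447;  python3 - <<'E'
from cell import vision,ctrl
import cv2,numpy as np
for n,(x,y,w) in dict(side=(170,140,200),wrist=(80,80,400)).items():
    im=vision.get_image(n);f=im["frame"][y:y+int(w*.75),x:x+w,::-1]
    cv2.imwrite(f"pics/{n}8.png",cv2.resize(f,None,fx=700/w,fy=700/w,interpolation=cv2.INTER_CUBIC));np.savez(f"{n}8.npz",**im)
E
```

```text
clock: 13.3
eef_pos: [527.5, 90.5, 121.5]
tool_rot: [-3.141, 0.0, -0.141]
force: [-1.2, -0.3, 0.2]
width: 60.3
t 13.3 pos [527.5  90.5 121.5] rot [-3.141  0.    -0.141] F [-1.2 -0.3  0.2] w 60.3
travel cm [-0.   -0.03  4.65] twist 0.2
```

View pics/wrist8.png

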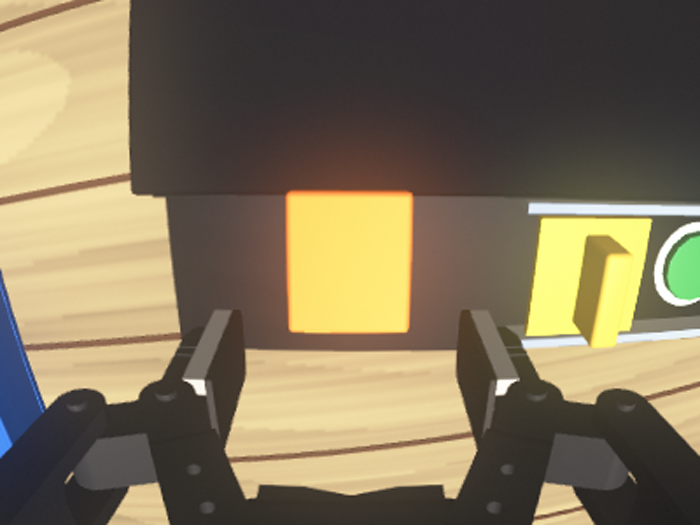

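View pics/side8.png

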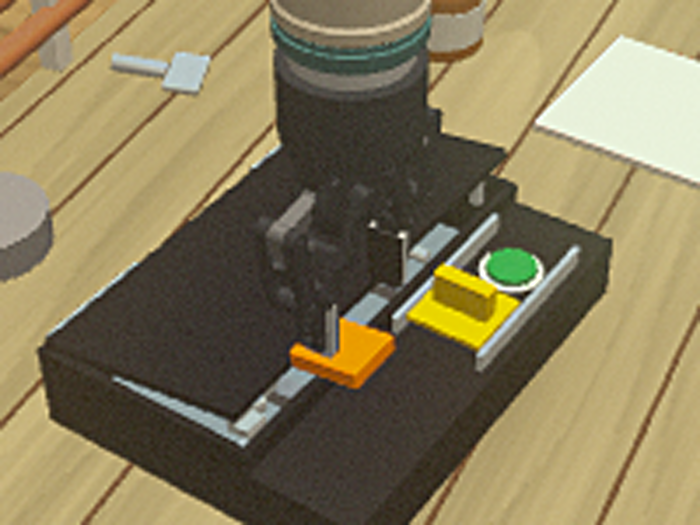

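Straddling looks right: the tongue, at (350,262), is centred between the jaws. I'll check its front edge by ray.

Run:
```python
from h import *
w=dict(np.load("wrist8.npz"));k=400/700
q=lambda p:np.array(p)*k+[80,80]
x,y,a=578.9,7.5,-.1447
c,s=np.cos(a),np.sin(a)
for p,z in (((290,332),96),((409,332),96),((288,192),90),((412,192),90)):
    P=plane(w,q([p]),z,True)[0];d=P[:2]-[x,y];print(p,P.round(1),"chest",(c*d[0]+s*d[1]).round(1),(-s*d[0]+c*d[1]).round(1))
```

```text
(290, 332) [518.  109.9  96. ] chest -75.0 92.6
(409, 332) [512.4  71.2  96. ] chest -75.0 53.4
(288, 192) [563.4 102.9  90. ] chest -29.1 92.1
(412, 192) [557.9  64.8  90. ] chest -29.0 53.7
```

```bash
python3 -m inch '{"travel":[[0,0,0.5],[0,0,1.5],[0,0,2.5],[0,0,3.5],[0,0,4.3],[0,0,4.7],[0,0,4.7],[0,0,4.7],[0,0,4.7],[0,0,4.7]],"twist":[0,0,0,0,0,0,0,0,0,0],"fingers":[6,6,6,6,6,6,6,3,3,3]}';python3 -m inch '{"travel":[[0,0,0],[0,0,0],[0,0,0],[0,0,0],[0,0,0],[0,0,0],[0,0,-0.2],[0.05,0,-0.5],[0.1,0,-0.8],[0.15,0,-1.1]],"twist":[0,0,0,0,0,0,0,0,0,0],"fingers":[3,3,3,3,3,3,3,3,3,3]}'
python3 - <<'E'
from cell import vision,ctrl
import cv2,numpy as np
for n,(x,y,w) in dict(side=(170,140,200)).items():
    im=vision.get_image(n);f=im["frame"][y:y+int(w*.75),x:x+w,::-1]
    cv2.imwrite(f"pics/{n}9.png",cv2.resize(f,None,fx=700/w,fy=700/w,interpolation=cv2.INTER_CUBIC));np.savez(f"{n}9.npz",**im)
E
```

```text
clock: 14.23
eef_pos: [527.9, 88.8, 75.3]
tool_rot: [-3.141, -0.001, -0.144]
force: [-0.8, 0.8, 0.3]
width: 38.9
clock: 15.07
eef_pos: [530.1, 88.5, 86.2]
tool_rot: [-3.141, -0.002, -0.145]
force: [5.7, -0.0, -5.3]
width: 38.9
```

View pics/side9.png

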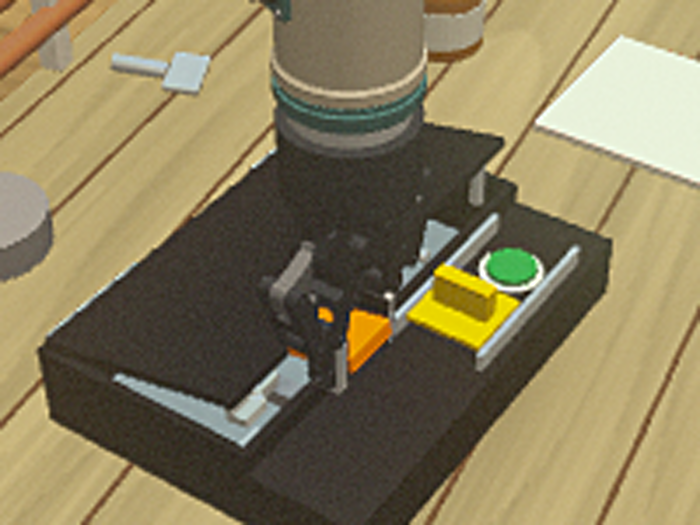

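The tongue is gripped: width 38.9 on 40 mm, and the lid has risen with it. I'll follow the hinge arc.

```bash
python3 -m inch '{"travel":[[0.4,0,-1.2],[0.8,0,-2.4],[1.4,0,-3.7],[2,0,-4.9],[2.8,0,-6.1],[3.6,0,-7.2],[4.6,0,-8.2],[5.6,0,-9.2],[6.7,0,-10.1],[7.7,0,-10.8]],"twist":[0,0,0,0,0,0,0,0,0,0],"fingers":[3,3,3,3,3,3,3,3,3,3]}';python3 go.py 605 77 180 -0.1447
```

```text
clock: 15.95
eef_pos: [603.6, 77.3, 193.3]
tool_rot: [3.141, 0.005, -0.144]
force: [0.9, 1.1, -9.0]
width: 39.1
t 15.95 pos [603.6  77.3 193.3] rot [ 3.141  0.005 -0.144] F [ 0.9  1.1 -9. ] w 39.1
travel cm [0.14 0.01 1.33] twist 0.0
```

Run:
```python
from cell import vision,ctrl
import cv2,numpy as np
for n,(x,y,w) in dict(side=(130,80,240)).items():
    im=vision.get_image(n);f=im["frame"][y:y+int(w*.75),x:x+w,::-1]
    cv2.imwrite(f"pics/{n}10.png",cv2.resize(f,None,fx=700/w,fy=700/w,interpolation=cv2.INTER_CUBIC))
ph=np.array([1.07,1.14,1.21,1.28,1.35,1.42,1.49,1.56,1.63,1.70,1.74,1.78,1.82,1.86,1.88])
print(np.c_[ph,(172.8-175.1*np.cos(ph)-1.5-77)/10,(175.1*np.sin(ph)-28.6-11-108)/10].round(2))
```

```text
[[ 1.07  1.02  0.6 ]
 [ 1.14  2.12  1.15]
 [ 1.21  3.25  1.62]
 [ 1.28  4.41  2.01]
 [ 1.35  5.6   2.32]
 [ 1.42  6.8   2.55]
 [ 1.49  8.02  2.69]
 [ 1.56  9.24  2.75]
 [ 1.63 10.47  2.72]
 [ 1.7  11.69  2.6 ]
 [ 1.74 12.38  2.5 ]
 [ 1.78 13.07  2.37]
 [ 1.82 13.75  2.21]
 [ 1.86 14.42  2.02]
 [ 1.88 14.76  1.92]]
```

View pics/side10.png

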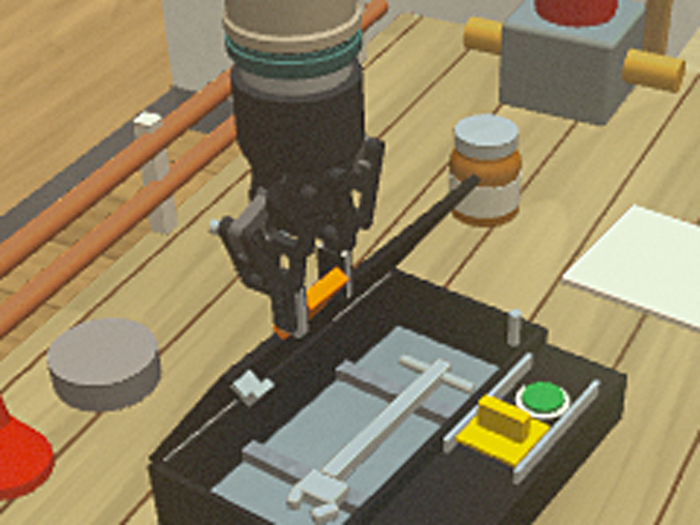

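The side view shows the lid at about 60°, with the wrench visible: shaft from (440,370) to (330,480), T-bar at (437,372). I'll continue the arc.

```bash
python3 -m inch '{"travel":[[1,0,-0.6],[2.1,0,-1.2],[3.2,0,-1.6],[4.4,0,-2],[5.6,0,-2.3],[6.8,0,-2.5],[8,0,-2.7],[9.2,0,-2.8],[10.5,0,-2.7],[11.7,0,-2.6]],"twist":[0,0,0,0,0,0,0,0,0,0],"fingers":[3,3,3,3,3,3,3,3,3,3]}';python3 -m inch '{"travel":[[0.5,0,0.1],[1,0,0.15],[1.5,0,0.25],[2,0,0.4],[2.5,0,0.5],[2.8,0,0.6],[2.8,0,0.6],[2.8,0,0.6],[2.8,0,0.6],[2.8,0,0.6]],"twist":[0,0,0,0,0,0,0,0,0,0],"fingers":[3,3,3,3,3,3,3,3,3,3]}';python3 - <<'E'
from cell import vision,ctrl
import cv2,numpy as np
for n,(x,y,w) in dict(side=(100,60,270)).items():
    im=vision.get_image(n);f=im["frame"][y:y+int(w*.75),x:x+w,::-1]
    cv2.imwrite(f"pics/{n}11.png",cv2.resize(f,None,fx=700/w,fy=700/w,interpolation=cv2.INTER_CUBIC))
E
```

```text
clock: 16.83
eef_pos: [719.1, 59.9, 219.8]
tool_rot: [3.14, 0.005, -0.145]
force: [-2.4, -1.0, 1.2]
width: 39.1
clock: 17.67
eef_pos: [748.7, 55.6, 213.8]
tool_rot: [3.14, -0.0, -0.145]
force: [-1.7, -4.7, 1.5]
width: 38.8
```

View pics/side11.png

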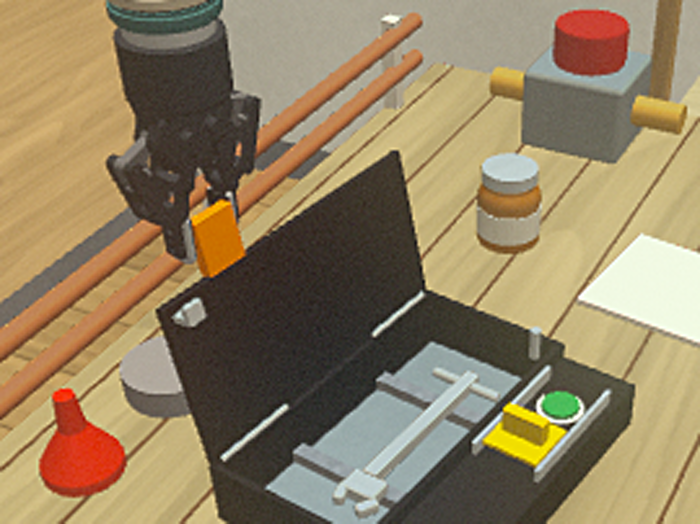

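The lid leans back at about 1.85 rad. I'll release, rise, and measure the wrench in the same step.

```bash
python3 -m inch '{"travel":[[0,0,0],[0,0,0],[0,0,0],[0,0,0],[0,0,-1],[0,0,-2.5],[0,0,-4],[0,0,-5.5],[-1,0,-7],[-3,0,-7]],"twist":[0,0,0,0,0,0,0,0,0,0],"fingers":[6,6,6,6,6,6,6,6,6,6]}';python3 - <<'E'
from cell import vision,ctrl
import cv2,numpy as np
for n,(x,y,w) in dict(side=(100,60,270),scene=(200,150,160)).items():
    im=vision.get_image(n);f=im["frame"][y:y+int(w*.75),x:x+w,::-1];np.savez(f"{n}12.npz",**im)
    cv2.imwrite(f"pics/{n}12.png",cv2.resize(f,None,fx=700/w,fy=700/w,interpolation=cv2.INTER_CUBIC))
E
```

```text
clock: 18.55
eef_pos: [722.4, 60.4, 287.9]
tool_rot: [-3.14, -0.009, -0.145]
force: [-0.7, 0.7, 0.6]
width: 60.1
```

View pics/side12.png

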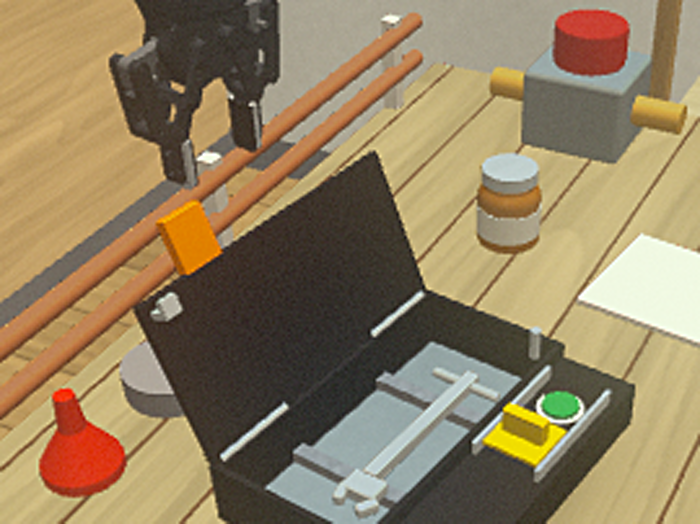

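View pics/scene12.png

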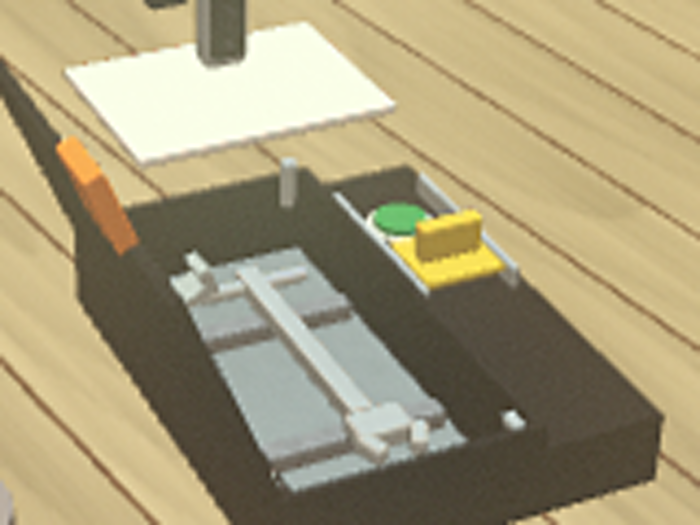

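The lid stays open by itself at its stop. The wrench's shaft runs (470,380) to (372,472) in the side crop and (250,278) to (352,402) in the scene crop. I'll cast both onto z = 32, the shaft's top.

Run:
```python
from h import *
S=dict(np.load("scene12.npz"));D=dict(np.load("side12.npz"))
x,y,a=578.9,7.5,-.1447;c,s=np.cos(a),np.sin(a)
def ch(P): d=P[:2]-[x,y];return np.round([c*d[0]+s*d[1],-s*d[0]+c*d[1]],1)
ks,kd=160/700,270/700
for n,im,k,o,pts in (("side",D,kd,(100,60),[(470,380),(372,472),(435,370),(496,397),(350,500)]),("scene",S,ks,(200,150),[(250,278),(352,402),(305,272),(215,292),(372,450),(420,430)])):
    for p in pts:
        P=plane(im,np.array(p)*k+o,32)[0];print(n,p,P.round(1),"chest",ch(P))
# fitted shaft lines: use mask
w=lambda q:np.array([x+c*q[0]-s*q[1],y+s*q[0]+c*q[1],q[2]])
for q in [(164,-132,195),(100,-132,60),(-28,-132,70),(60,-132,70)]: print(q,((proj(S,w(q))-[200,150])/ks).round(0),((proj(D,w(q))-[100,60])/kd).round(0))
```

```text
side (470, 380) [585.5 -82.6  32. ] chest [ 19.5 -88.2]
side (372, 472) [608.2  62.2  32. ] chest [21.1 58.4]
side (435, 370) [620.8 -82.   32. ] chest [ 54.3 -82.5]
side (496, 397) [554.2 -70.7  32. ] chest [-13.1 -81. ]
side (350, 500) [608.6  98.7  32. ] chest [16.2 94.5]
scene (250, 278) [591.5 -82.6  32. ] chest [ 25.5 -87.4]
scene (352, 402) [612.2  54.9  32. ] chest [26.1 51.8]
scene (305, 272) [559.6 -70.3  32. ] chest [ -7.8 -79.8]
scene (215, 292) [617.5 -80.9  32. ] chest [ 50.9 -81.9]
scene (372, 450) [628.2  96.6  32. ] chest [35.9 95.3]
scene (420, 430) [595.8  96.3  32. ] chest [ 3.9 90.3]
(164, -132, 195) [[-11.  47.]] [[363. 157.]]
(100, -132, 60) [[106. 230.]] [[425. 303.]]
(-28, -132, 70) [[299. 172.]] [[541. 340.]]
(60, -132, 70) [[168. 202.]] [[460. 308.]]
```

The two views agree: the shaft is at chest x of about 22 mm, and the T-bar at chest y of about -82 puts the wrench origin near (600, 5). I'll check the joint margins for the 90° turn.

```bash
python3 go.py 600.3 5.4 130 -1.7155; python3 -c "
from cell import ctrl;import numpy as np;print(np.round(ctrl.read_state()['qpos'],2))"
python3 - <<'E'
import numpy as np,cv2
f=np.load("scene12.npz")["frame"][180:280,225:325,::-1];cv2.imwrite("pics/sz.png",cv2.resize(f,None,fx=6,fy=6,interpolation=cv2.INTER_CUBIC))
E
```

```text
t 18.65 pos [717.7  62.  286.2] rot [-3.14e+00 -1.00e-03 -1.43e-01] F [ 0.3  0.6 -0.5] w 60.0
travel cm [-10.82   7.3   15.6 ] twist 90.1
[-0.23  0.71  0.22  1.22 -0.15  1.22 -1.73]
```

View pics/sz.png

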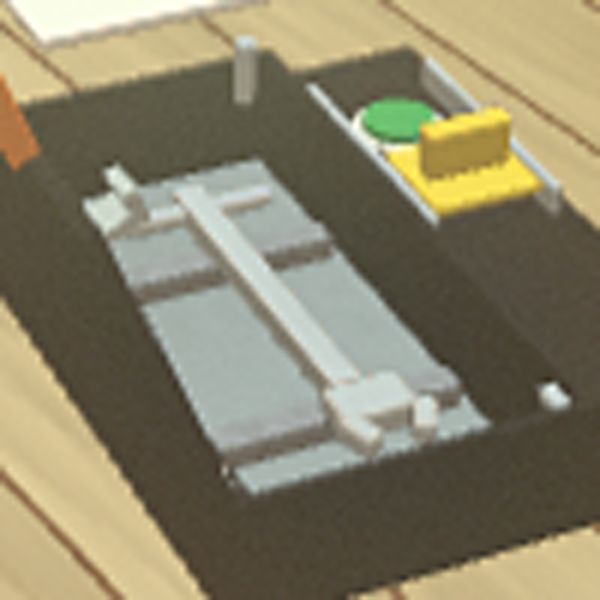

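```bash
python3 -m inch '{"travel":[[-1.5,0.5,0],[-4,1.5,0],[-7,3,0],[-9.5,5,1],[-10.8,6.5,2.5],[-10.8,7.3,4.5],[-10.8,7.3,6.5],[-10.8,7.3,8.5],[-10.8,7.3,10.5],[-10.8,7.3,12]],"twist":[-7,-14,-21,-28,-35,-42,-49,-56,-63,-70],"fingers":[5,5,5,5,5,5,5,5,5,5]}'; python3 go.py 600.3 5.4 100 1.4261
```

```text
clock: 19.48
eef_pos: [602.1, 4.1, 162.9]
tool_rot: [-3.141, -0.0, 1.083]
force: [-0.1, 0.0, -0.0]
width: 50.0
t 19.48 pos [602.1   4.1 162.9] rot [-3.141 -0.     1.083] F [-0.1  0.  -0. ] w 50.0
travel cm [ 0.03 -0.22  6.29] twist -19.7
```

```bash
python3 -m inch '{"travel":[[0,-0.2,1.5],[0,-0.2,3.5],[0,-0.2,5.5],[0,-0.2,6],[0,-0.2,6],[0,-0.2,6],[0,-0.2,6],[0,-0.2,6],[0,-0.2,6],[0,-0.2,6]],"twist":[-7,-14,-19.7,-19.7,-19.7,-19.7,-19.7,-19.7,-19.7,-19.7],"fingers":[5,5,5,5,5,5,5,5,5,5]}'
python3 - <<'E'
from cell import vision,ctrl
import cv2,numpy as np
for n,(x,y,w) in dict(wrist=(0,0,560),side=(180,120,180)).items():
    im=vision.get_image(n);f=im["frame"][y:y+int(w*.75),x:x+w,::-1];np.savez(f"{n}13.npz",**im)
    cv2.imwrite(f"pics/{n}13.png",cv2.resize(f,None,fx=700/w,fy=700/w,interpolation=cv2.INTER_CUBIC))
E
```

```text
clock: 20.32
eef_pos: [600.6, 5.2, 104.8]
tool_rot: [3.14, -0.0, 1.421]
force: [-0.1, -0.1, 0.2]
width: 50.3
```

View pics/wrist13.png

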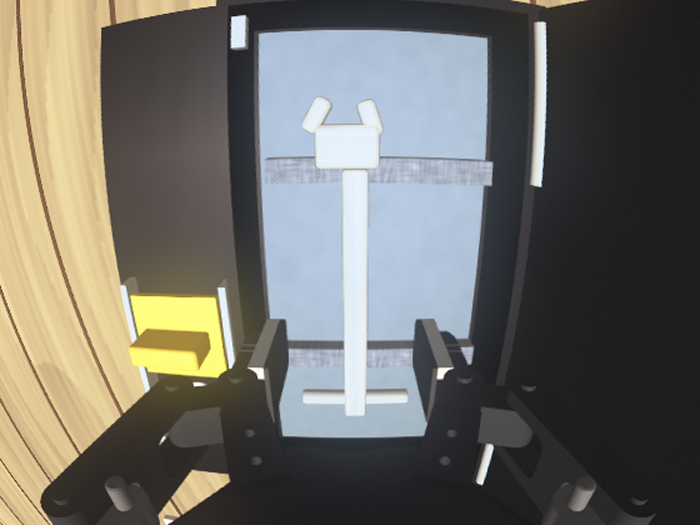

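View pics/side13.png

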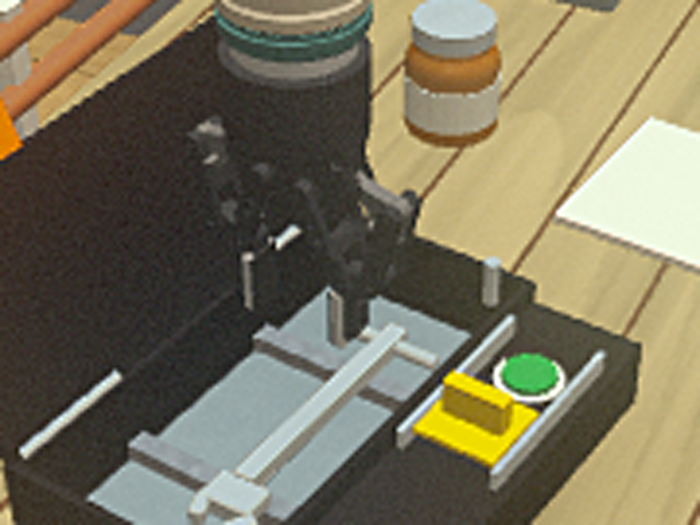

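The wrist view shows the wrench upright at column 355, between the jaws (centre about 350). The jaw block spans rows 125 to 168 and the T-bar is at row 397. I'll measure these.

```bash
python3 - <<'E'
from h import *
w=dict(np.load("wrist13.npz"))
x,y,a=578.9,7.5,-.1447;c,s=np.cos(a),np.sin(a)
for p in [(355,172),(354,300),(355,390),(303,397),(407,397),(317,100),(373,100),(316,146),(380,146)]:
    P=plane(w,np.array([p])/1.25,32 if p[1]<395 else 30,True)[0];d=P[:2]-[x,y]
    print(p,P.round(1),"chest",(c*d[0]+s*d[1]).round(1),(-s*d[0]+c*d[1]).round(1))
E
python3 go.py 600.3 5.4 17.5 1.4261
```

```text
(355, 172) [612.1  61.7  32. ] chest 25.1 58.4
(354, 300) [601.1  -9.4  32. ] chest 24.4 -13.6
(355, 390) [592.6 -72.2  32. ] chest 25.0 -76.9
(303, 397) [557.9 -74.9  30. ] chest -8.9 -84.5
(407, 397) [625.1 -85.3  30. ] chest 59.1 -85.2
(317, 100) [598.6 101.7  32. ] chest 5.9 96.1
(373, 100) [626.7  97.4  32. ] chest 34.3 95.9
(316, 146) [594.4  78.2  32. ] chest 5.1 72.2
(380, 146) [626.8  73.3  32. ] chest 38.0 72.0
t 20.42 pos [600.3   5.1 104.4] rot [ 3.141 -0.     1.421] F [ 0.2  0.  -0.6] w 49.8
travel cm [ 0.03 -0.01  8.69] twist -0.3
```

```bash
python3 -m inch '{"travel":[[-0.1,0.1,1],[-0.2,0.2,2.5],[-0.2,0.2,4],[-0.2,0.2,5.5],[-0.2,0.2,7],[-0.2,0.2,8],[-0.2,0.2,8.6],[-0.2,0.2,8.7],[-0.2,0.2,8.7],[-0.2,0.2,8.7]],"twist":[0,0,0,0,0,0,0,0,0,0],"fingers":[5,5,5,5,5,5,5,5,5,5]}'; python3 go.py 602 3.1 17.5 1.4261
```

```text
clock: 21.25
eef_pos: [602.3, 2.9, 17.5]
tool_rot: [3.141, -0.0, 1.421]
force: [-0.4, 0.6, -1.7]
width: 49.9
t 21.25 pos [602.3   2.9  17.5] rot [ 3.141 -0.     1.421] F [-0.4  0.6 -1.7] w 49.9
travel cm [ 0.02 -0.03 -0.  ] twist -0.3
```

```bash
python3 -m inch '{"travel":[[0,0,0],[0,0,0],[0,0,0],[0,0,0],[0,0,0],[0,0,0],[0,0,0],[0,0,0],[0,0,-0.1],[0,0,-0.3]],"twist":[0,0,0,0,0,0,0,0,0,0],"fingers":[3.5,2.5,1.5,0.8,0.8,0.8,0.8,0.8,0.8,0.8]}'; python3 go.py 602 3.1 17.5 1.4261
```

```text
clock: 22.08
eef_pos: [600.7, 2.8, 19.3]
tool_rot: [-3.14, 0.0, 1.421]
force: [-0.1, 0.3, -3.7]
width: 12.7
t 22.08 pos [600.7   2.8  19.3] rot [-3.14   0.     1.421] F [-0.1  0.3 -3.7] w 12.7
travel cm [0.05 0.12 0.18] twist -0.3
```

Gripped: 12.7 mm on the 14 mm shaft. I'll lift it straight up and look.

```bash
python3 -m inch '{"travel":[[0,0,-0.5],[0,0,-1.5],[0,0,-3],[0,0,-5],[0,0,-7],[0,0,-9],[0,0,-11],[0,0,-12.5],[0,0,-13],[0,0,-13]],"twist":[0,0,0,0,0,0,0,0,0,0],"fingers":[0.8,0.8,0.8,0.8,0.8,0.8,0.8,0.8,0.8,0.8]}'
python3 - <<'E'
from cell import vision,ctrl
import cv2,numpy as np
for n,(x,y,w) in dict(side=(100,60,350),wrist=(0,0,560)).items():
    im=vision.get_image(n);f=im["frame"][y:y+int(w*.75),x:x+w,::-1];np.savez(f"{n}14.npz",**im)
    cv2.imwrite(f"pics/{n}14.png",cv2.resize(f,None,fx=700/w,fy=700/w,interpolation=cv2.INTER_CUBIC))
E
python3 go.py 446 -337 80 -0.1447
```

```text
clock: 22.92
eef_pos: [602.6, 2.9, 151.7]
tool_rot: [3.139, -0.001, 1.421]
force: [0.3, 0.5, -3.0]
width: 12.5
t 23.02 pos [601.1   2.6 149.4] rot [-3.141  0.     1.421] F [-1.2 -0.4 -4. ] w 12.6
travel cm [-35.89 -10.27   6.97] twist 89.7
```

View pics/side14.png

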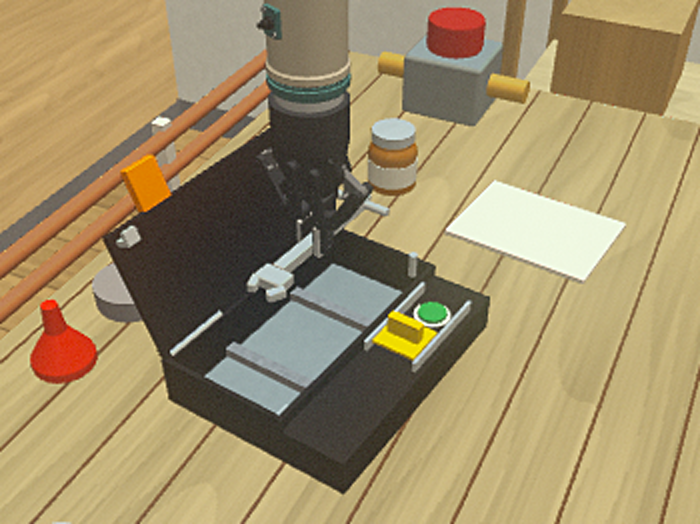

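View pics/wrist14.png

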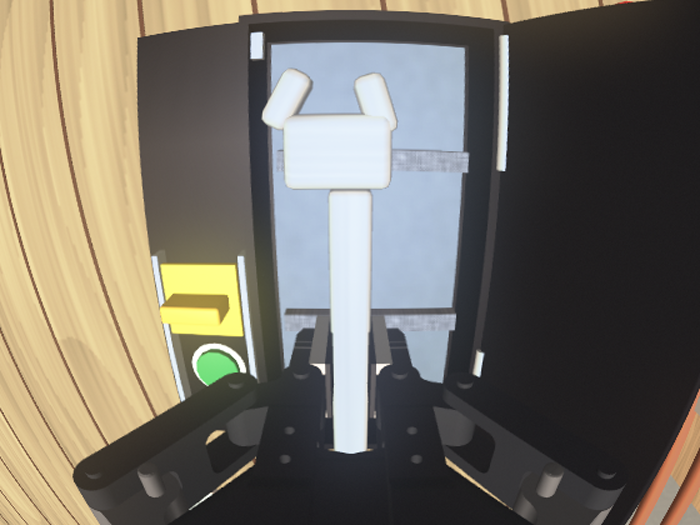

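Both views show the wrench held level by the shaft, clear of the chest, with the lid still open. I'll carry it to the tile while turning back.

```bash
python3 -m inch '{"travel":[[-1.5,-0.4,0],[-4.5,-1.3,0],[-8,-2.3,0],[-11.7,-3.3,0],[-15.4,-4.4,0],[-19.1,-5.5,0],[-22.8,-6.5,0],[-26.5,-7.6,0],[-29.8,-8.5,0],[-32,-9.2,0]],"twist":[0,6,12,18,25,32,39,46,53,60],"fingers":[0.8,0.8,0.8,0.8,0.8,0.8,0.8,0.8,0.8,0.8]}'; python3 go.py 446 -337 80 -0.1447
```

```text
clock: 23.85
eef_pos: [459.9, -303.7, 148.7]
tool_rot: [-3.141, 0.003, 0.364]
force: [0.9, -0.2, -3.5]
width: 12.6
t 23.85 pos [ 459.9 -303.7  148.7] rot [-3.141e+00  3.000e-03  3.640e-01] F [ 0.9 -0.2 -3.5] w 12.6
travel cm [-2.46  2.61  6.88] twist 29.1
```

```bash
python3 -m inch '{"travel":[[-1,1,0],[-2,2,0.5],[-2.5,2.6,1.5],[-2.5,2.6,3],[-2.5,2.6,4.5],[-2.5,2.6,5.8],[-2.5,2.6,6.8],[-2.5,2.6,6.8],[-2.5,2.6,6.8],[-2.5,2.6,6.8]],"twist":[6,12,18,24,29,29,29,29,29,29],"fingers":[0.8,0.8,0.8,0.8,0.8,0.8,0.8,0.8,0.8,0.8]}'
python3 - <<'E'
from cell import vision,ctrl
import cv2,numpy as np
for n,(x,y,w) in dict(side=(270,60,180),wrist=(0,0,560),scene=(180,100,140)).items():
    im=vision.get_image(n);f=im["frame"][y:y+int(w*.75),x:x+w,::-1];np.savez(f"{n}15.npz",**im)
    cv2.imwrite(f"pics/{n}15.png",cv2.resize(f,None,fx=700/w,fy=700/w,interpolation=cv2.INTER_CUBIC))
E
python3 go.py 446 -337 80 -0.1447
```

```text
clock: 24.68
eef_pos: [449.6, -333.4, 82.1]
tool_rot: [3.141, -0.0, -0.132]
force: [0.3, 0.1, -4.0]
width: 12.5
t 24.83 pos [ 449.8 -333.7   82.7] rot [ 3.141e+00 -1.000e-03 -1.320e-01] F [ 0.3 -0.6 -3.4] w 12.5
travel cm [-0.33  0.38  0.27] twist 0.7
```

View pics/side15.png

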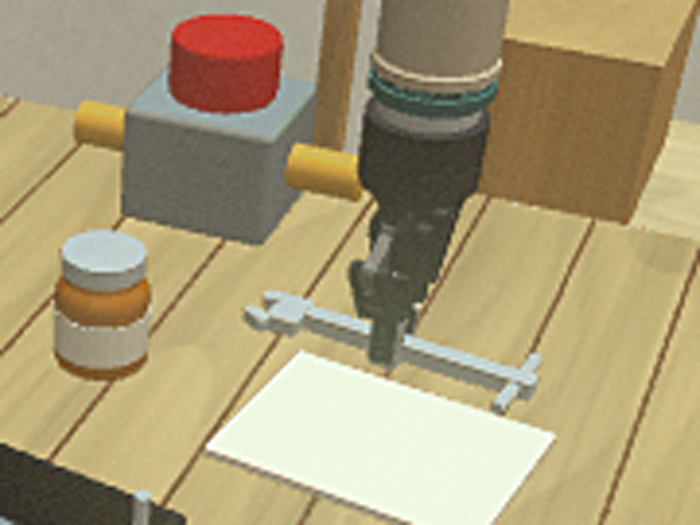

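View pics/wrist15.png

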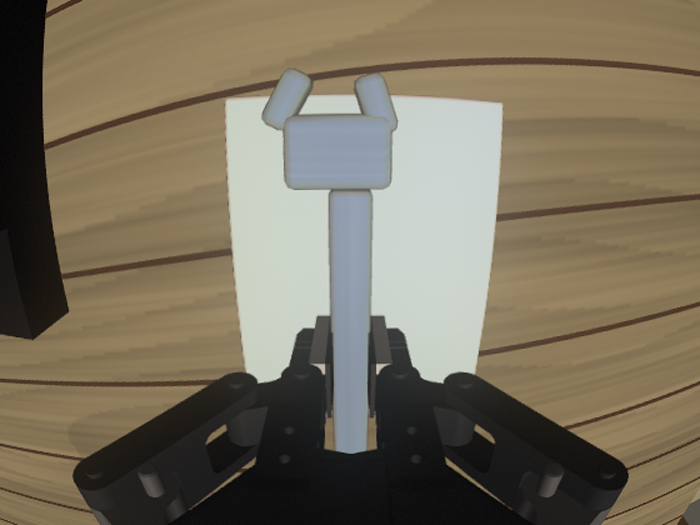

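View pics/scene15.png

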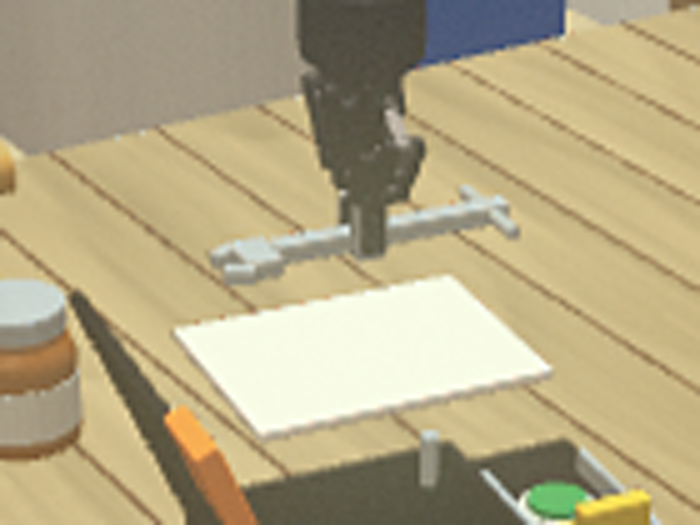

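The side, scene and wrist views all show the wrench level and aligned with the tile. The tile's far corners are at wrist (226,98) and (502,103). I'll refine the tile centre from them.

Run:
```python
from h import *
w=dict(np.load("wrist15.npz"));S=dict(np.load("scene15.npz"));D=dict(np.load("side15.npz"))
P=plane(w,np.array([[226,98],[502,103],[232,250],[491,250]])/1.25,8,True);print("wrist",P.round(1))
d=P[0]-P[1];print("width",np.linalg.norm(d));n=np.array([-d[1],d[0]])/np.linalg.norm(d[:2]);
mid=(P[0]+P[1])[:2]/2
e=np.array([d[1],-d[0]])/np.linalg.norm(d[:2]);e*=np.sign(e[0]);print("yaw",np.arctan2(e[1],e[0]),"centre",mid-100*e)
for nm,im,k,o,p in (("side",D,180/700,(270,60),[(303,351),(555,437),(207,447),]),("scene",S,140/700,(180,100),[(175,329),(265,436),(552,372),(450,277)])):
    Q=plane(im,np.array(p)*k+o,8);print(nm,Q.round(1)[:,:2].tolist())
    if nm=="scene":print(Q.mean(0))
    else: print((Q[1]+Q[2])/2)
```

```text
wrist [[ 556.4 -281.5    8. ]
 [ 535.8 -426.7    8. ]
 [ 473.3 -269.4    8. ]
 [ 454.1 -414.9    8. ]]
width 146.71829434021438
yaw -0.14087701441725475 centre [ 447.05912266 -340.06150835]
side [[532.1, -425.4], [337.6, -394.9], [552.6, -279.1]]
[ 445.08613692 -336.96268877    8.        ]
scene [[532.9, -426.5], [554.0, -275.1], [360.7, -249.3], [339.5, -396.1]]
[ 446.78185627 -336.75479275    8.        ]
```

The tile centre averages (446.3, -338), yaw -0.141, with the views agreeing to about 3 mm. I'll lower to just above the tile, then creep down watching the force, because the fingertips may reach the tile before the wrench does.

```bash
python3 -m inch '{"travel":[[-0.3,0.2,0.5],[-0.6,0.4,1.5],[-0.7,0.5,2.7],[-0.7,0.5,3.9],[-0.7,0.5,5],[-0.7,0.5,6],[-0.7,0.5,6.5],[-0.7,0.5,6.6],[-0.7,0.5,6.6],[-0.7,0.5,6.6]],"twist":[0,0.5,0.5,0.5,0.5,0.5,0.5,0.5,0.5,0.5],"fingers":[0.8,0.8,0.8,0.8,0.8,0.8,0.8,0.8,0.8,0.8]}'; python3 go.py 442.5 -337.5 12 -0.141;python3 - <<'E'
from cell import vision,ctrl
import cv2,numpy as np
for n,(x,y,w) in dict(side=(310,110,120),scene=(200,110,100)).items():
    im=vision.get_image(n);f=im["frame"][y:y+int(w*.75),x:x+w,::-1];np.savez(f"{n}16.npz",**im)
    cv2.imwrite(f"pics/{n}16.png",cv2.resize(f,None,fx=700/w,fy=700/w,interpolation=cv2.INTER_CUBIC))
E
```

```text
clock: 25.67
eef_pos: [442.0, -337.5, 16.1]
tool_rot: [3.141, -0.001, -0.141]
force: [0.5, 0.7, -4.2]
width: 12.9
t 25.67 pos [ 442.  -337.5   16.1] rot [ 3.141e+00 -1.000e-03 -1.410e-01] F [ 0.5  0.7 -4.2] w 12.9
travel cm [ 0.05 -0.    0.41] twist 0.0
```

View pics/side16.png

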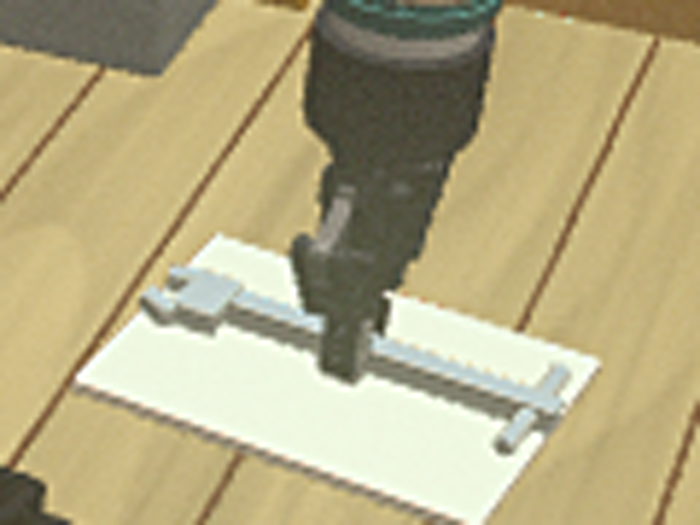

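View pics/scene16.png

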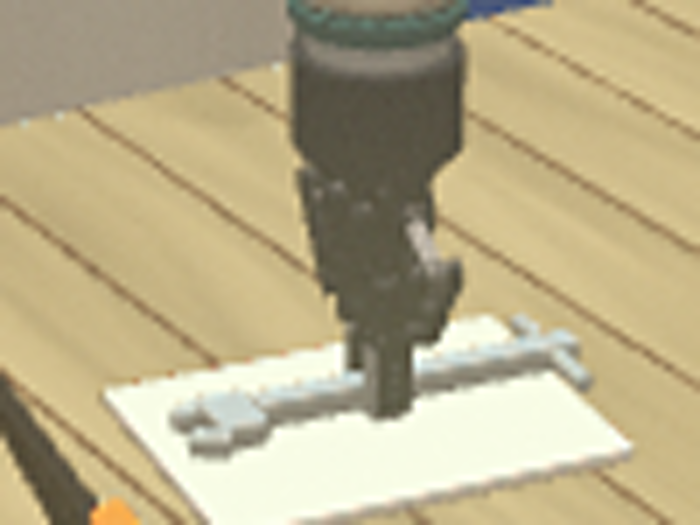

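In the side crop the fingertips show slightly below the shaft, at (340,382). I'll creep down.

```bash
python3 -m inch '{"travel":[[0,0,0.05],[0,0,0.1],[0,0,0.15],[0,0,0.2],[0,0,0.25],[0,0,0.3],[0,0,0.3],[0,0,0.3],[0,0,0.3],[0,0,0.3]],"twist":[0,0,0,0,0,0,0,0,0,0],"fingers":[0.8,0.8,0.8,0.8,0.8,0.8,0.8,0.8,0.8,0.8]}'
```

```text
clock: 26.6
eef_pos: [441.8, -337.3, 12.9]
tool_rot: [-3.142, -0.0, -0.141]
force: [-0.0, -0.2, -3.6]
width: 12.4
```

```bash
python3 -m inch '{"travel":[[0,0,0.05],[0,0,0.1],[0,0,0.15],[0,0,0.15],[0,0,0.15],[0,0,0.15],[0,0,0.15],[0,0,0.15],[0,0,0.15],[0,0,0.15]],"twist":[0,0,0,0,0,0,0,0,0,0],"fingers":[0.8,0.8,0.8,0.8,0.8,0.8,0.8,0.8,0.8,0.8]}'
```

```text
clock: 27.43
eef_pos: [441.8, -337.4, 12.2]
tool_rot: [3.142, -0.0, -0.141]
force: [-1.9, 0.9, 5.8]
width: 12.2
```

Contact comes at TCP z 12.2, and it is the fingertips that touch. The wrench is still about 4 mm up, so releasing would drop it. I have time to do this gently: take it back to the chest ribs, re-grip it about 6 mm higher on the shaft, and return.

```bash
python3 -m inch '{"travel":[[0,0,-0.5],[0,0,-1.5],[0,0,-3.5],[0,0,-6],[0,0,-8.5],[0,0,-11],[0,0,-12.8],[0,0,-13.7],[0,0,-13.7],[0,0,-13.7]],"twist":[0,0,0,0,0,-5,-11,-18,-25,-32],"fingers":[0.8,0.8,0.8,0.8,0.8,0.8,0.8,0.8,0.8,0.8]}'; python3 go.py 601.2 2.7 150 1.421
```

```text
clock: 28.27
eef_pos: [442.1, -337.6, 150.0]
tool_rot: [3.139, -0.001, 0.424]
force: [0.1, 0.3, -3.8]
width: 12.8
t 28.27 pos [ 442.1 -337.6  150. ] rot [ 3.139e+00 -1.000e-03  4.240e-01] F [ 0.1  0.3 -3.8] w 12.8
travel cm [ 28.5  -24.48  -0.03] twist -57.1
```

```bash
python3 -m inch '{"travel":[[1.2,-1,0],[3.7,-3.2,0],[6.4,-5.5,0],[9.2,-7.9,0],[12.2,-10.5,0],[15.2,-13,0],[18.2,-15.6,0],[21.2,-18.2,0],[24,-20.6,0],[26.3,-22.6,0]],"twist":[-6,-12,-18,-24,-30,-36,-42,-48,-54,-57.1],"fingers":[0.8,0.8,0.8,0.8,0.8,0.8,0.8,0.8,0.8,0.8]}'; python3 go.py 601.2 2.7 150 1.421
```

```text
clock: 29.1
eef_pos: [591.3, -20.7, 149.0]
tool_rot: [3.141, -0.001, 1.421]
force: [0.5, 0.1, -3.8]
width: 12.4
t 29.1 pos [591.3 -20.7 149. ] rot [ 3.141e+00 -1.000e-03  1.421e+00] F [ 0.5  0.1 -3.8] w 12.4
travel cm [ 2.46  0.63 -0.1 ] twist 0.0
```

```bash
python3 -m inch '{"travel":[[1.5,0.4,0],[2.4,0.6,0],[2.4,0.6,0.5],[2.4,0.6,2],[2.4,0.6,4.5],[2.4,0.6,7],[2.4,0.6,9.5],[2.4,0.6,11.5],[2.4,0.6,12.5],[2.4,0.6,12.7]],"twist":[0,0,0,0,0,0,0,0,0,0],"fingers":[0.8,0.8,0.8,0.8,0.8,0.8,0.8,0.8,0.8,0.8]}'; python3 go.py 601.2 2.7 17.5 1.421
```

```text
clock: 29.93
eef_pos: [597.8, -3.6, 19.3]
tool_rot: [-3.137, 0.003, 1.412]
force: [-1.2, -0.3, -4.2]
width: 12.5
t 29.93 pos [597.8  -3.6  19.3] rot [-3.137e+00  3.000e-03  1.412e+00] F [-1.2 -0.3 -4.2] w 12.5
travel cm [0.68 0.24 0.17] twist -0.5
```

```bash
python3 -m inch '{"travel":[[0,0,0],[0,0,0.05],[0,0,0.1],[0,0,0.15],[0,0,0.2],[0,0,0.2],[0,0,0.2],[0,0,0.2],[0,0,0.2],[0,0,0.2]],"twist":[0,0,0,0,0,0,0,0,0,0],"fingers":[0.8,0.8,0.8,0.8,0.8,0.8,0.8,0.8,0.8,0.8]}'; python3 go.py 601.2 2.7 17.5 1.421
```

```text
clock: 30.77
eef_pos: [600.1, -1.2, 19.4]
tool_rot: [3.142, -0.0, 1.414]
force: [-0.2, -0.1, -3.5]
width: 12.6
t 30.77 pos [600.1  -1.2  19.4] rot [ 3.142 -0.     1.414] F [-0.2 -0.1 -3.5] w 12.6
travel cm [0.4  0.05 0.19] twist -0.4
```

```bash
python3 -m inch '{"travel":[[0,0,0.05],[0,0,0.1],[0,0,0.15],[0,0,0.2],[0,0,0.2],[0,0,0.2],[0,0,0.2],[0,0,0.2],[0,0,0.2],[0,0,0.2]],"twist":[0,0,0,0,0,0,0,0,0,0],"fingers":[0.8,0.8,0.8,0.8,0.8,0.8,0.8,0.8,0.8,0.8]}'; python3 go.py 601.2 2.7 17.5 1.421
```

```text
clock: 31.6
eef_pos: [600.0, -1.3, 17.8]
tool_rot: [3.142, 0.0, 1.414]
force: [-1.1, 0.1, 5.8]
width: 12.6
t 31.6 pos [600.   -1.3  17.8] rot [3.142 0.    1.414] F [-1.1  0.1  5.8] w 12.6
travel cm [0.41 0.05 0.03] twist -0.4
```

The wrench is back on the ribs: +6 N at TCP 17.8. I'll open, rise 6 mm and re-grip.

```bash
python3 -m inch '{"travel":[[0,0,0],[0,0,0],[0,0,0],[0,0,0],[0,0,-0.3],[0,0,-0.6],[0,0,-0.6],[0,0,-0.6],[0,0,-0.6],[0,0,-0.6]],"twist":[0,0,0,0,0,0,0,0,0,0],"fingers":[3,3,3,3,3,3,0.8,0.8,0.8,0.8]}'; python3 -m inch '{"travel":[[0,0,0],[0,0,0],[0,0,0],[0,0,0],[0,0,-0.3],[0,0,-1],[0,0,-2.5],[0,0,-4.5],[0,0,-6.5],[0,0,-8.5]],"twist":[0,0,0,0,0,0,0,0,0,0],"fingers":[0.8,0.8,0.8,0.8,0.8,0.8,0.8,0.8,0.8,0.8]}'
python3 - <<'E'
from cell import vision,ctrl
import cv2,numpy as np
for n,(x,y,w) in dict(side=(180,100,180)).items():
    im=vision.get_image(n);f=im["frame"][y:y+int(w*.75),x:x+w,::-1];np.savez(f"{n}17.npz",**im)
    cv2.imwrite(f"pics/{n}17.png",cv2.resize(f,None,fx=700/w,fy=700/w,interpolation=cv2.INTER_CUBIC))
E
python3 go.py 442.5 -337.5 150 -0.141
```

```text
clock: 32.43
eef_pos: [600.6, -1.2, 24.2]
tool_rot: [3.14, -0.0, 1.414]
force: [-1.8, 0.2, 5.3]
width: 12.4
clock: 33.27
eef_pos: [599.3, -1.3, 109.0]
tool_rot: [-3.14, 0.0, 1.414]
force: [0.4, -0.3, -4.1]
width: 12.1
t 33.32 pos [602.   -1.2 113. ] rot [ 3.137e+00 -1.000e-03  1.414e+00] F [ 0.1  0.4 -0.7] w 11.9
travel cm [-35.7  -10.49  -3.78] twist 89.1
```

View pics/side17.png

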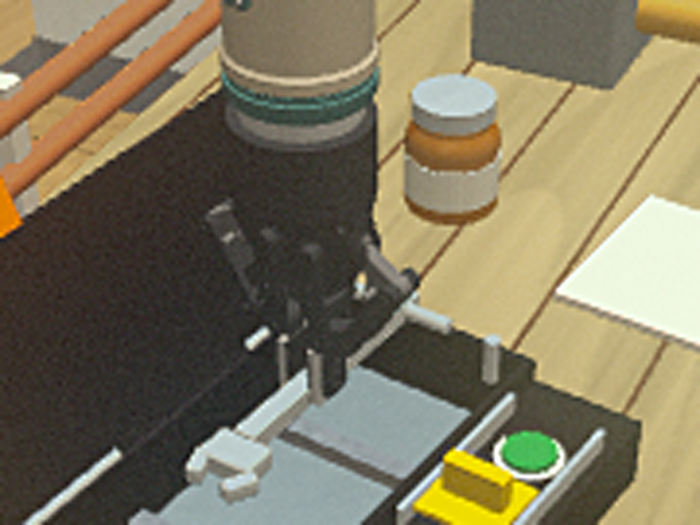

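Re-gripped (width 12) and lifted. I'll carry it back to the tile.

```bash
python3 -m inch '{"travel":[[0,0,-1.5],[-1.5,-0.4,-3],[-4.5,-1.3,-3.8],[-8,-2.4,-3.8],[-11.7,-3.4,-3.8],[-15.4,-4.5,-3.8],[-19.1,-5.6,-3.8],[-22.8,-6.7,-3.8],[-26.5,-7.8,-3.8],[-30,-8.8,-3.8]],"twist":[0,0,6,12,19,26,33,40,47,54],"fingers":[0.8,0.8,0.8,0.8,0.8,0.8,0.8,0.8,0.8,0.8]}'; python3 go.py 442.5 -337.5 40 -0.141
```

```text
clock: 34.15
eef_pos: [464.6, -285.5, 146.1]
tool_rot: [-3.141, 0.001, 0.465]
force: [1.1, -1.3, -3.9]
width: 12.2
t 34.15 pos [ 464.6 -285.5  146.1] rot [-3.141e+00  1.000e-03  4.650e-01] F [ 1.1 -1.3 -3.9] w 12.2
travel cm [-4.3   3.66 10.61] twist 34.7
```

```bash
python3 -m inch '{"travel":[[-2,1.7,0],[-3.8,3.2,0],[-4.3,3.7,1],[-4.3,3.7,3],[-4.3,3.7,5],[-4.3,3.7,7],[-4.3,3.7,9],[-4.3,3.7,10.2],[-4.3,3.7,10.6],[-4.3,3.7,10.6]],"twist":[7,14,21,28,34.7,34.7,34.7,34.7,34.7,34.7],"fingers":[0.8,0.8,0.8,0.8,0.8,0.8,0.8,0.8,0.8,0.8]}'; python3 go.py 442.5 -337.5 17 -0.141;python3 - <<'E'
from cell import vision,ctrl
import cv2,numpy as np
for n,(x,y,w) in dict(side=(310,110,120)).items():
    im=vision.get_image(n);f=im["frame"][y:y+int(w*.75),x:x+w,::-1];np.savez(f"{n}18.npz",**im)
    cv2.imwrite(f"pics/{n}18.png",cv2.resize(f,None,fx=700/w,fy=700/w,interpolation=cv2.INTER_CUBIC))
E
python3 go.py 442.5 -337.5 17 -0.141
```

```text
clock: 34.98
eef_pos: [444.3, -335.9, 39.4]
tool_rot: [-3.14, 0.002, -0.134]
force: [0.6, -0.3, -3.5]
width: 12.0
t 34.98 pos [ 444.3 -335.9   39.4] rot [-3.14e+00  2.00e-03 -1.34e-01] F [ 0.6 -0.3 -3.5] w 12.0
travel cm [-0.15  0.19  2.24] twist 0.4
t 35.03 pos [ 444.9 -336.4   40.4] rot [-3.141  0.    -0.134] F [-0.1  0.1 -3. ] w 12.0
travel cm [-0.22  0.14  2.34] twist 0.4
```

View pics/side18.png

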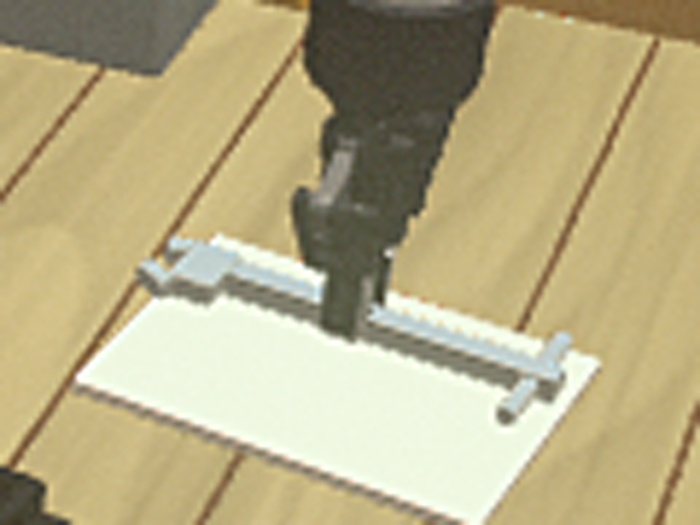

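The wrench is held higher in the fingers now, and is still level. I'll descend slowly.

```bash
python3 -m inch '{"travel":[[-0.1,0.1,0.3],[-0.2,0.1,0.7],[-0.2,0.1,1.1],[-0.2,0.1,1.5],[-0.2,0.1,1.9],[-0.2,0.1,2.2],[-0.2,0.1,2.3],[-0.2,0.1,2.3],[-0.2,0.1,2.3],[-0.2,0.1,2.3]],"twist":[0,0,0,0,0,0,0,0,0,0],"fingers":[0.8,0.8,0.8,0.8,0.8,0.8,0.8,0.8,0.8,0.8]}'; python3 -m inch '{"travel":[[0,0,0.03],[0,0,0.06],[0,0,0.09],[0,0,0.12],[0,0,0.15],[0,0,0.18],[0,0,0.2],[0,0,0.2],[0,0,0.2],[0,0,0.2]],"twist":[0,0,0,0,0,0,0,0,0,0],"fingers":[0.8,0.8,0.8,0.8,0.8,0.8,0.8,0.8,0.8,0.8]}'
```

```text
clock: 35.87
eef_pos: [443.0, -337.2, 17.6]
tool_rot: [3.141, -0.0, -0.134]
force: [-0.3, 0.5, -4.0]
width: 12.1
clock: 36.7
eef_pos: [442.9, -337.2, 15.4]
tool_rot: [3.142, -0.0, -0.134]
force: [0.7, -0.1, -3.0]
width: 12.3
```

```bash
python3 -m inch '{"travel":[[0,0,0.03],[0,0,0.06],[0,0,0.09],[0,0,0.12],[0,0,0.15],[0,0,0.15],[0,0,0.15],[0,0,0.15],[0,0,0.15],[0,0,0.15]],"twist":[0,0,0,0,0,0,0,0,0,0],"fingers":[0.8,0.8,0.8,0.8,0.8,0.8,0.8,0.8,0.8,0.8]}'
```

```text
clock: 37.53
eef_pos: [442.8, -337.1, 14.2]
tool_rot: [-3.141, -0.0, -0.134]
force: [-1.7, 1.7, 3.4]
width: 12.3
```

Contact at TCP 14.2 matches the wrench's underside meeting the 8 mm tile top, with the load off. I'll release and rise.

```bash
python3 -m inch '{"travel":[[0,0,0],[0,0,0],[0,0,0],[0,0,0],[0,0,0],[0,0,-0.5],[0,0,-2],[0,0,-4],[0,0,-6.5],[0,0,-9]],"twist":[0,0,0,0,0,0,0,0,0,0],"fingers":[2,3,4,4,4,4,4,4,4,4]}'; python3 -m inch '{"travel":[[0,0,-2],[0,0,-4.5],[0,0,-7.5],[0,0,-10],[0,0,-11],[0,0,-11],[0,0,-11],[0,0,-11],[0,0,-11],[0,0,-11]],"twist":[0,0,0,0,0,0,0,0,0,0],"fingers":[4,4,4,4,4,4,4,4,4,4]}'
python3 - <<'E'
from cell import vision,ctrl
import cv2,numpy as np
for n,(x,y,w) in dict(side=(0,0,560),wrist=(0,0,560),scene=(0,0,560)).items():
    im=vision.get_image(n);f=im["frame"][y:y+int(w*.75),x:x+w,::-1];np.savez(f"{n}19.npz",**im)
    cv2.imwrite(f"pics/{n}19.png",cv2.resize(f,None,fx=700/w,fy=700/w,interpolation=cv2.INTER_CUBIC))
E
```

```text
clock: 38.37
eef_pos: [442.5, -336.9, 104.9]
tool_rot: [-3.141, 0.001, -0.134]
force: [0.6, -0.3, -0.3]
width: 40.1
clock: 39.2
eef_pos: [442.2, -336.6, 212.5]
tool_rot: [-3.14, 0.003, -0.134]
force: [-0.1, -0.3, -1.0]
width: 39.9
```

View pics/side19.png

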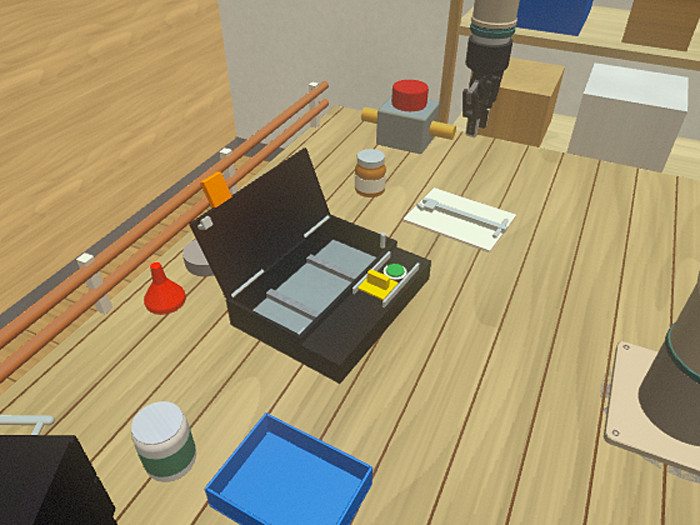

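View pics/scene19.png

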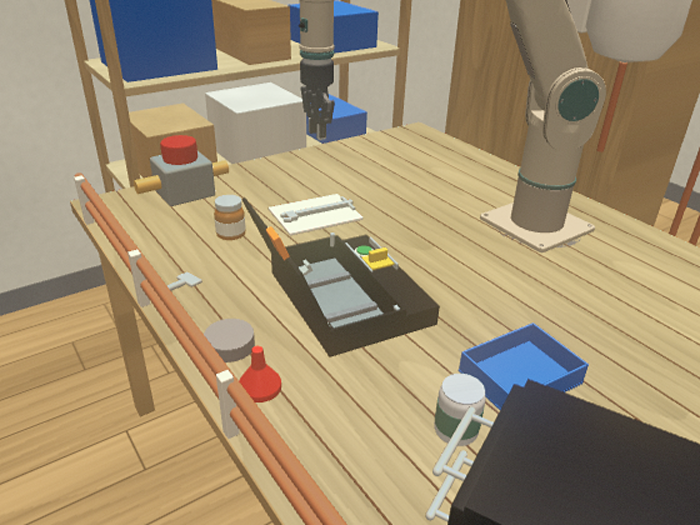

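View pics/wrist19.png

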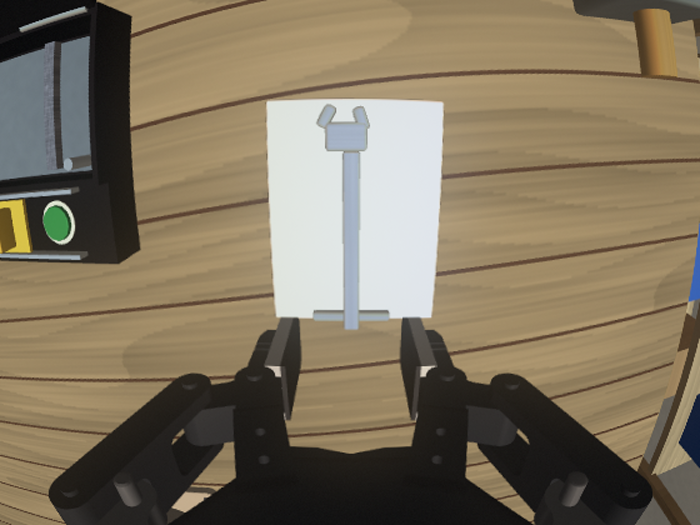

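The wrench lies on the tile, the lid is open, and the bystanders look undisturbed. I'll measure wrench against tile, and tile, tub and tin shifts from the start.

Run:
```python
from h import *
w=dict(np.load("wrist19.npz"))
q=lambda p:np.array(p)/1.25
T=plane(w,q([[266,101],[443,101],[432,318],[275,318]]),8,True);print("tile",T.round(1)[:,:2].tolist(),T.mean(0)[:2].round(1))
Wp=plane(w,q([[351,155],[350,320]]),22,True);print("shaft",Wp.round(1)[:,:2].tolist())
B=plane(w,q([[314,315],[389,315]]),18,True);print("tbar",B.round(1)[:,:2].tolist())
j=Wp[0][:2];t=B.mean(0)[:2];u=(j-t)/np.linalg.norm(j-t);print("origin est",(t+83*u).round(1),(j-60*u).round(1),np.linalg.norm(j-t))
for n in("scene","side"):
    a=np.load(n+"0.npz")["frame"].astype(int);b=np.load(n+"19.npz")["frame"].astype(int)
    d=(np.abs(a-b).max(2)>60).astype(np.uint8)
    k=cv2.connectedComponentsWithStats(d)
    print(n,[k[2][i].tolist() for i in range(1,k[0]) if k[2][i][4]>15])
from cell import ctrl;s=ctrl.read_state();print(s["clock"],np.round(s["force"],1),np.round(s["qd"],3))
```

```text
tile [[555.7, -280.5], [536.4, -427.3], [339.3, -401.2], [359.3, -252.9]] [ 447.6 -340.5]
shaft [[500.1, -344.7], [355.5, -324.5]]
tbar [[362.8, -292.3], [353.7, -360.1]]
origin est [ 440.5 -336.9] [ 440.6 -336.9] 143.1110409038531
scene [[240, 0, 28, 18, 160], [435, 0, 17, 27, 90], [237, 20, 31, 33, 527], [240, 39, 37, 56, 990], [244, 48, 18, 3, 33], [466, 49, 10, 8, 24], [444, 53, 15, 3, 28], [459, 57, 20, 39, 377], [434, 61, 24, 35, 324], [426, 88, 10, 8, 48], [248, 98, 7, 8, 17], [194, 158, 43, 60, 498], [224, 158, 60, 20, 219], [238, 186, 31, 9, 53], [280, 189, 35, 27, 410], [304, 198, 6, 7, 17], [239, 207, 41, 21, 501], [303, 219, 25, 15, 243], [247, 221, 60, 42, 1346], [315, 244, 5, 4, 16]]
side [[376, 0, 40, 31, 974], [463, 0, 44, 74, 1850], [372, 29, 10, 28, 153], [375, 34, 35, 46, 792], [370, 71, 11, 39, 200], [388, 70, 8, 8, 18], [386, 84, 7, 7, 20], [152, 118, 163, 121, 6901], [333, 164, 71, 23, 256], [245, 192, 55, 31, 863], [554, 195, 6, 33, 125], [286, 201, 45, 39, 830], [213, 210, 71, 51, 1866], [202, 238, 48, 29, 615]]
39.35 [-0.8  1.2 -1. ] [-0.    -0.006  0.003 -0.003 -0.002  0.002  0.   ]
```

The wrench origin is within about 8 mm of the tile centre. There are no pixel changes at the tile edges, jar, tin or tub. The robot is clear of everything, so I'll hand in.

```bash
python3 -c "
from cell import ctrl;print(ctrl.finish_job())"
```

```text
the job is handed in; nothing more can be done
None
```

The wrench is out of the chest and lying flat on the white tile, and the lid is open on its own. I handed the job in at about 39 s.

**What I did:** I slid the tab to its stop, pressed the button until the lid popped ajar, and swung the lid over by its tongue. I let go at about 1.85 rad and it fell back and stayed. I then lifted the wrench out and laid it on the tile.

**Last checks:**
- **Wrench:** its origin is about 7 mm from the measured tile centre, and its whole length fits on the tile. It was released only once it was resting on the tile, at about 3 N of contact.
- **Lid, tab and button:** the lid is still open in every picture. Pushing the tab harder against its stop (11.7 to 14.5 N) gave no further motion.
- **Bystanders:** comparing first and last pictures shows no change at the tile edges, tub, tin or jar.

**What went wrong or disagreed:**
- **Fingertip length:** `ctrl.nose_length` says 25 mm, but the pictures and touches put the shut fingertips only about 0–4 mm ahead of the reported TCP. Because of this, my first grasp at the tab closed above it and moved nothing.
- **Button force:** pressing the button peaked at about 78 N at the end of the move. That is under the 120 N wrist limit, but more than it needed.
- **Re-grip:** on the first try at the tile the fingertips touched about 4 mm before the wrench. I took the wrench back to the chest ribs, gripped it higher and returned, so that it would not drop.
- **Tab travel:** the camera measured about 58.5 mm of the nominal 60 mm, which is within the camera error.

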